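Press a pearl finial into a tea caddy lid

TASK

Stand the pearl-white finial, shank down, in the hole of the green caddy lid on the press's slide without forcing it in by hand, and push the slide fully home under the plunger. Then press the plunger down, through the light first stop where it meets the finial and on against the stiffer fit until the finial's collar sits fully down on the lid; hold it there for a second with about 18 N, never more than 25 N, and release it so that it rises again. Leave the red finial and everything else on the bench where they are.

Things in the scene. Friction and masses are not known exactly. Their poses are not given: they have to be found in the camera images.
- finial: Pearl-white lid finial, 40 g, about 46 mm tall, upright at the start in one of the two rack holes. Origin at the centre of the shank's foot, z up along its axis. From the foot: pale wooden shank dia. 12 mm, z 0-14; collar dia. 30 mm, z 14-18; round grip dia. 18 mm with a flat top, z 18-46.
- red_finial: The same finial in red lacquer, in the other rack hole; not to be used.
- rack: Fixed pale wooden rack 150 x 60 x 30 mm, origin at the centre of its underside, x along its length. Two holes at x = -40 and +40 mm, 15 mm wide, right through; a finial's collar rests on the rack's top, its foot 16 mm above the bench.
- press: Grey hand press fixed to the bench, origin on the bench under the plunger's axis; x points away from the robot, the way the slide goes in. Base 130 mm wide (y), x = -200 to 115 mm; column x = 72 to 112 mm, 158 mm high; beam 50 mm wide from x = -25 mm to the column, z = 130 to 154 mm. With the slide home the finial stands under the rod.
- tray (a joint): The press's slide: metres pushed in along the press's +x. 0 to 0.01 at the start, 0.12 against its end stop, fully home. About 2.5 N of friction. It stays where it is left.
- tray_hole (a point): Centre of the hole's mouth in the moss-green lid (90 x 90 x 18 mm) on the slide, on the lid's upper face, 44 mm above the bench; z up. Hole 16 mm wide with a 2 mm bevel. The shank drops in loosely, then meets a tight fit with the collar 4 to 5.5 mm above the lid; the fit yields at about 7 N (not to be pushed by hand) and stays. Fully home, the foot is 14 mm below this point.
- tray_handle (a point): Centre of the top of the slide's dark wooden handle, an upright block 12 mm thick (x), 40 mm wide (y), 76 mm above the bench, standing free from z = 26 mm up; 90 mm from the hole towards the press's -x. Push it towards +x from its outer face, or pinch it.
- plunger_top (a point): Centre of the flat top of the plunger's dark wooden button, dia. 44 mm, 16 mm thick, 220 mm above the bench when up.
- plunger (a joint): Plunger travel, m pressed down: 0 up, at most 0.042. A light spring needs 2.3 N, plus 0.8 N per 10 mm. The rod's length below is set anew each time (not measured): it meets the finial after 14 to 32 mm (first stop, 3.5 to 5 N); then 10.5 to 12.5 N drive the finial 4 to 5.5 mm until its collar lands on the lid (second stop, rigid, force climbs at once). Released, it rises; the finial stays.
- caddy: Open moss-green lacquered tea caddy, 84 mm wide, 100 mm tall, origin under its centre; a bystander.
- vase: Slim red lacquered vase, 180 mm tall, up to 60 mm wide, origin under its centre; a bystander.
- slate: Grey slate sharpening slip 100 x 35 x 10 mm lying flat; a bystander.
- burnisher: Burnisher 150 mm long with dark handle and brass tip, lying flat; a bystander.
Not all that is in view belongs to the job. Of the things that look like the finial, the smaller one is meant.

How it is judged:
On the way, in this order (a step that is already met when the one before it is completed fails the run):
1. the pearl finial stands let go in the lid's hole, its collar still proud of the lid (horizontal distance between finial and tray_hole below 0.004 m and angle between finial's own z axis and vertical below 0.12 rad and z of finial in the frame of tray_hole between -0.0118 and -0.006 m and contact force between the fingers and finial below 0.1 N), for 0.2 s.
2. the slide is fully home with the finial in the hole, still proud (not pushed in by hand) (horizontal distance between finial and tray_hole below 0.004 m and angle between finial's own z axis and vertical below 0.12 rad and value of joint tray above 0.117 m and z of finial in the frame of tray_hole between -0.0118 and -0.006 m), for 0.2 s.
3. the plunger is held down with more than 13.5 N and the finial's collar is fully down on the lid (horizontal distance between finial and tray_hole below 0.004 m and angle between finial's own z axis and vertical below 0.12 rad and value of joint tray above 0.117 m and z of finial in the frame of tray_hole below -0.0125 m and value of joint plunger above 0.015 m and contact force between any of the fingers, the arm and plunger above 13.5 N), for 0.3 s.
At the end, for the whole second after the job is handed in: The pearl finial stands in the lid's hole with its collar down on the lid (foot at least 12.5 mm below the mouth, within 4 mm of the axis, upright within 0.12 rad) and at rest, the slide is home (joint above 0.117 m), and the plunger is released and up (joint below 0.003 m) (horizontal distance between finial and tray_hole below 0.004 m and angle between finial's own z axis and vertical below 0.12 rad and z of finial in the frame of tray_hole below -0.0125 m and value of joint tray above 0.117 m and value of joint plunger below 0.003 m and linear speed of finial below 0.01 m/s); the robot touches nothing.
It fails at once if the plunger is pushed with more than 25 N (contact force between any of the fingers, the arm and plunger above 25 N).
It fails at once if the red finial is moved more than 15 mm (distance of red_finial from where it was at the start of the episode above 0.015 m).
It fails at once if the caddy, vase, slate or burnisher is moved more than 20 mm (distance of any of caddy, vase, slate, burnisher from where it was at the start of the episode above 0.02 m).
It also fails if it takes over 70 s, if anything falls off the work surface, if the arm or the gripper's body presses on something with over 40 N, if the wrist force passes 120 N, or if a joint passes its speed limit or range.

ROBOT

A 6-joint arm with a two-finger parallel gripper is mounted at the origin on the work surface. World frame = base frame: x ahead of the robot, y to its left, z up, the work surface at z = 0. Lengths are in m, angles in rad, forces in N, time in s.
With the tool pointing down it reaches from about 0.325 to 0.9 m from the base axis. Payload 6.1 kg.
Tool frame: the origin (TCP) lies between the finger pads; the fingertips stand 14 mm ahead of it and the grasp point (between the pads) lies 5 mm behind it; z points along the fingers, y is the direction in which the jaws open and shut (so a half turn about z gives the same grasp; the last joint's range is limited). The gripper opens to 85 mm and grips with 20 to 120 N. Pads are 22 mm wide; open, the fingers measure 114 mm over their backs; the gripper's body (76 mm by 85 mm) begins 54 mm behind the grasp point. The pads swing forward as they close: fully open they stand 13 mm farther back than shut.
Start: joints at [1.104, 0.22, 1.526, -0, 1.395, -0.126], TCP at [0.209, 0.589, 0.245] pointing down, gripper open.
Joint ranges: [-2.98, 2.98], [-0.91, 2.08], [0.09, 2.57], [-1.24, 4.39], [0.2, 2.65], [-2.68, 2.68]. Speed limits (rad/s): [2.57, 2.57, 3.01, 3.14, 3.14, 3.14].

INTERFACE

Orientations are given as a unit quaternion [x, y, z, w].
In Python, from plant import r gives the robot as it stands.
- The arm moves only by the tool servo_tool, never from a script. Its argument "series" is a list of rows, each an object with "jaw": the opening, from 0 (shut) to 1 (fully open); "dp": the shift along the tool's x, y, z in mm, a list of three; "roll": the turn about the tool's z in rad. In form: [{"jaw": jaw, "dp": [x, y, z], "roll": roll}, ...]. A call has exactly 10 rows; each row is the pose to reach, as a shift and turn from the pose commanded when the call began, along the tool's axes at that moment; what a row does not reach only later rows make up. A row lasts 1/12 s, in which the tool goes at most 41.7 mm and 7.16 degrees, less where a joint would pass 70% of its speed; a pose out of reach is approached as far as the arm can. A call with a gripper value outside its range is refused whole. The fingers move at their own pace and stop on an object; the grip force is fixed at half the most. Time passes only in rows, so rows that repeat a pose let the fingers close, or fill a call up. It gives the time, the measured TCP pose, the force and the opening at its end, in the units of the state.
- r.state(): the state, without advancing time (a new reading comes with each control period).
- r.get_image(name): name is "scene" or "top" or "wrist"; returns a dict with "frame" (400x640x3 uint8, blue, green, red), "mtx" (3x3 intrinsics, pixels), "rvec" (rotation vector, rad) and "tvec" (3), from world to camera coordinates, as OpenCV has them. Camera axes: x right, y down, z forward; pixel columns grow to the right and rows downward; lengths in m; the calibration is good to about 2 mm. The wrist camera is an equidistant fisheye: a pixel r from the principal point sees the ray r / f radians off the axis. A picture is of the moment at which its call begins. There is no depth.
- r.finish_job(): hands the job in, once; it reports no verdict.
The state is a dict: "time_s": time; "q": joint angles; "joint_vel": joint speeds; "joint_torque": joint torques, N m; "tcp_pos": TCP position; "tool_rot": TCP orientation; "ft_force": force on the tool from outside, world axes, zero at the start; "ft_torque": the same for the moment, N m; "opening": finger opening in m.
Only numpy, scipy, OpenCV 4.12 (cv2) and the standard library are available. Lean on these libraries where they do the work, as an engineer would, in place of code of your own. Each camera call takes 0.05 s, during which the arm holds its last target.

## Working session

There is one attempt and no reset: what is moved stays moved. The work goes in short steps, Python scripts to look and compute and a tool call to move; the robot and the scene stay as the last step left them, time stands still between calls to the robot, and variables do not carry over. Pictures are saved under pics/ and viewed, and the job is handed in when it is done.

Besides the shell and the picture viewer there is one more tool, called after "Emit:" as a command line: name --argument value ..., lists and objects as JSON in quotes. servo_tool: Moves the arm, as the interface text tells. Its arguments: {"type":"object","properties":{"series":{"type":"array"}},"required":["series"]}

```bash
ls; mkdir -p pics
cat > h.py <<'E'
import numpy as np, cv2, pickle
from plant import r
def shot(n,tag):
    d=r.get_image(n); cv2.imwrite(f'pics/{tag}.png',d['frame']); pickle.dump(d,open(f'pics/{tag}.pkl','wb')); return d
def load(tag): return pickle.load(open(f'pics/{tag}.pkl','rb'))
def ray(d,px,fish=False):
    K=np.array(d['mtx']);R=cv2.Rodrigues(np.array(d['rvec'],float))[0];t=np.array(d['tvec'],float).ravel()
    u=(px[0]-K[0,2])/K[0,0];v=(px[1]-K[1,2])/K[1,1]
    if fish:
        th=np.hypot(u,v);s=np.sin(th)/max(th,1e-9);c=np.array([u*s,v*s,np.cos(th)])
    else: c=np.array([u,v,1.])
    return -R.T@t, R.T@c
def atz(d,px,z,fish=False):
    o,v=ray(d,px,fish); return o+v*(z-o[2])/v[2]
def proj(d,P,fish=False):
    K=np.array(d['mtx']);R=cv2.Rodrigues(np.array(d['rvec'],float))[0];t=np.array(d['tvec'],float).ravel()
    c=R@np.array(P,float)+t
    if fish:
        rr=np.hypot(c[0],c[1]);th=np.arctan2(rr,c[2]);u,v=c[0]/rr*th,c[1]/rr*th
    else: u,v=c[:2]/c[2]
    return np.array([K[0,0]*u+K[0,2],K[1,1]*v+K[1,2]])
def crop(tag,x0,y0,x1,y1,s,out):
    im=cv2.imread(f'pics/{tag}.png')[y0:y1,x0:x1]; cv2.imwrite(f'pics/{out}.png',cv2.resize(im,None,fx=s,fy=s,interpolation=cv2.INTER_CUBIC))
E
python3 - <<'E'
from h import *
for n in ('scene','top','wrist'): d=shot(n,n+'0')
s=r.state()
for k in s: print(k,np.round(s[k],4))
E
```

```text
pics
time_s 0.15
q [ 1.1039  0.2211  1.5274  0.      1.3947 -0.1261]
joint_vel [ 0.0003 -0.0033 -0.0025 -0.0004  0.0003 -0.0017]
joint_torque [ 9.00000e-04 -4.97481e+01 -3.89905e+01 -0.00000e+00  7.00000e-03
 -0.00000e+00]
tcp_pos [0.2087 0.5886 0.2444]
tool_rot [ 1.696e-01  9.855e-01 -7.000e-04 -2.000e-04]
ft_force [-0.5045  0.8628 -0.7873]
ft_torque [ 0.0364 -0.0037 -0.0237]
opening 0.0853
```

View pics/scene0.png

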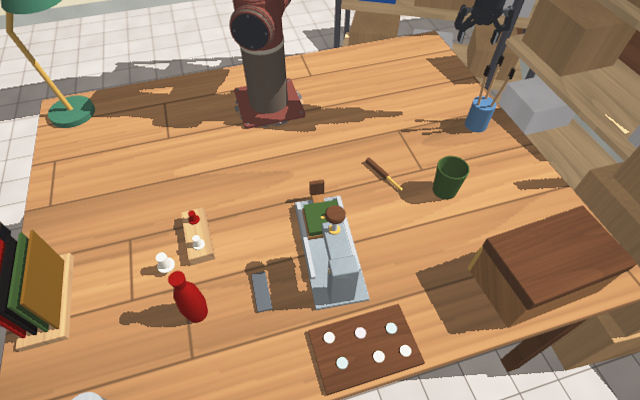

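View pics/top0.png

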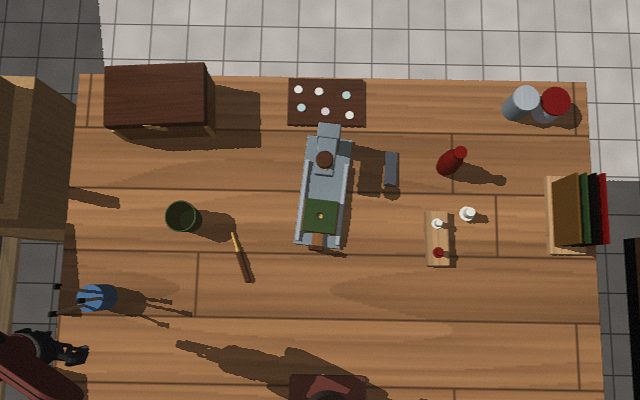

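View pics/wrist0.png

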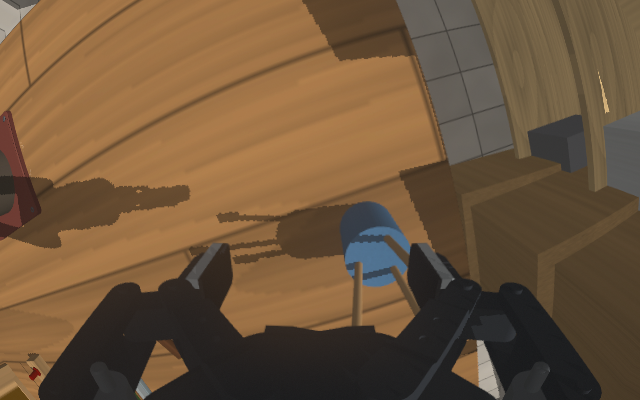

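Run:
```python
from h import *
crop('top0',280,110,360,260,4,'c1'); crop('top0',400,190,500,280,7,'c2')
crop('scene0',270,170,390,320,4,'c3'); crop('scene0',140,190,240,290,6,'c4')
```

```text
(no output)
```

View pics/c1.png

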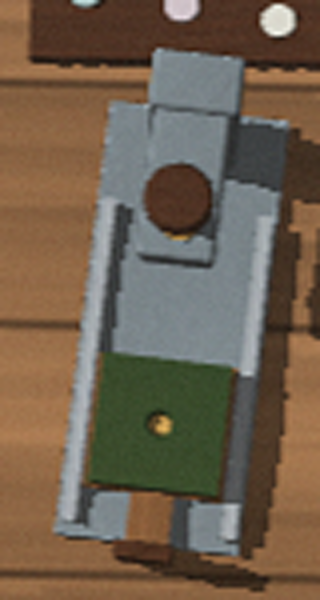

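View pics/c2.png

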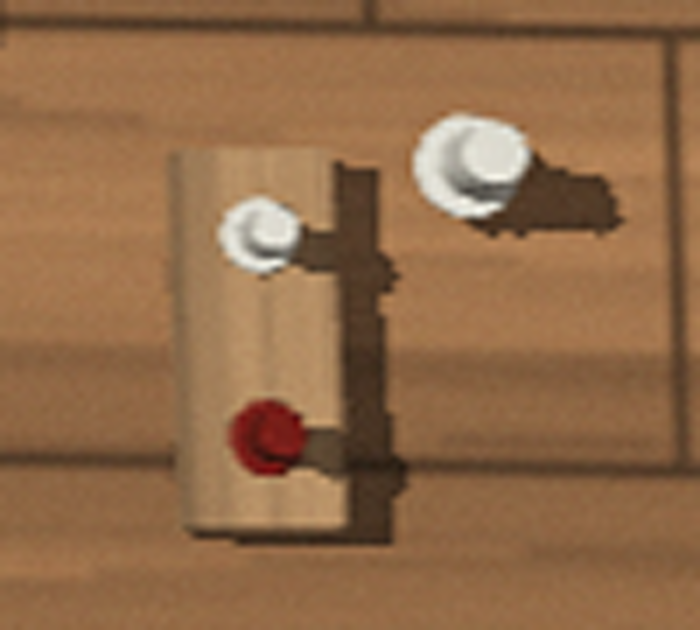

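View pics/c3.png

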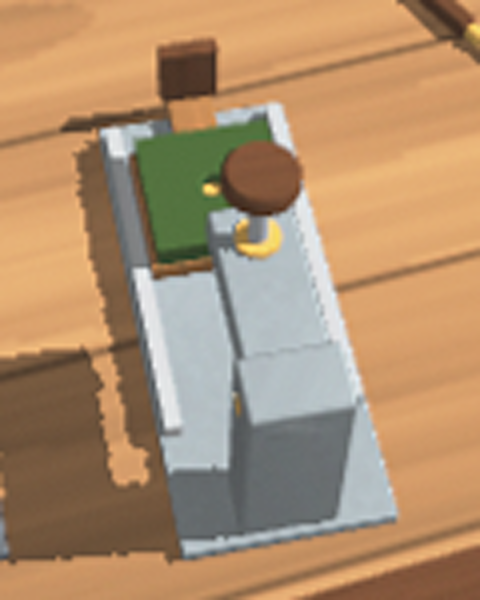

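View pics/c4.png

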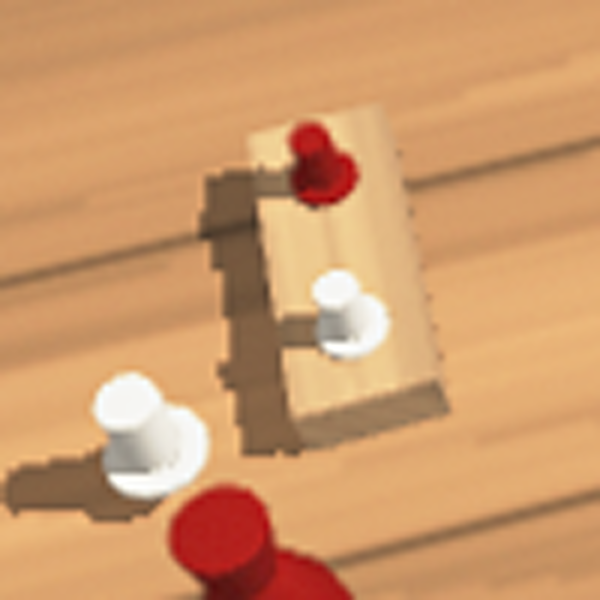

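Run:
```python
from h import *
t=load('top0');s=load('scene0')
def two(n,a,b,z): print(n,np.round(atz(t,a,z),4),np.round(atz(s,b,z),4))
C=lambda x,y,k,x0,y0:(x/k+x0-.4,y/k+y0-.4)
t1=lambda x,y:C(x,y,4,280,110);t2=lambda x,y:C(x,y,7,400,190);s3=lambda x,y:C(x,y,4,270,170);s4=lambda x,y:C(x,y,6,140,190)
two('fin top',t2(275,222),s4(336,289),.062)
two('fin collar',t2(259,236),s4(352,324),.033)
two('red top',t2(281,430),s4(310,138),.062)
two('big white top',t2(497,154),s4(127,398),.08)
two('vase top',(459,153),(177,279),.18)
two('hole',t1(161,424),s3(211,188),.044)
two('plung',t1(178,199),s3(261,172),.22)
print('lid corners top',[np.round(atz(t,t1(*p),.044),4)[:2] for p in((103,352),(236,367),(221,497),(88,482))])
print('lid corners scene',[np.round(atz(s,s3(*p),.044),4)[:2] for p in((135,137),(268,122),(285,240),(158,262))])
two('handle',t1(143,548),s3(186,44),.076)
print('base corners',[np.round(atz(t,t1(*p),.0),4)[:2] for p in((110,100),(288,123),(240,555),(55,535))])
```

```text
fin top [ 0.5175 -0.2948  0.062 ] [ 0.5173 -0.2931  0.062 ]
fin collar [ 0.5152 -0.2949  0.033 ] [ 0.5163 -0.2932  0.033 ]
red top [ 0.4373 -0.296   0.062 ] [ 0.4375 -0.2947  0.062 ]
big white top [ 0.5432 -0.376   0.08  ] [ 0.5566 -0.3742  0.08  ]
vase top [ 0.6779 -0.3212  0.18  ] [ 0.6859 -0.3218  0.18  ]
hole [0.5295 0.0281 0.044 ] [0.5347 0.0273 0.044 ]
plung [0.6457 0.0174 0.22  ] [0.6496 0.0172 0.22  ]
lid corners top [array([0.5788, 0.0691]), array([ 0.57  , -0.0228]), array([ 0.48  , -0.0139]), array([0.4887, 0.0772])]
lid corners scene [array([ 0.4806, -0.0088]), array([0.4943, 0.0797]), array([0.5867, 0.0603]), array([ 0.5793, -0.0214])]
handle [0.4424 0.0378 0.076 ] [0.4391 0.0391 0.076 ]
base corners [array([0.771 , 0.0707]), array([ 0.7562, -0.0587]), array([ 0.4432, -0.0285]), array([0.4549, 0.1019])]
```

```bash
cat >> h.py <<'E'
from scipy.spatial.transform import Rotation as Ro
def to(P,jaw_deg=None):
    s=r.state();R=Ro.from_quat(s['tool_rot']).as_matrix();p=np.array(s['tcp_pos'])
    a=np.degrees(np.arctan2(R[1,1],R[0,1]))
    print('dp mm',np.round(R.T@(np.array(P)-p)*1e3,1),'jaw',round(a,2),'roll',None if jaw_deg is None else round(np.radians(a-jaw_deg),4),'F',np.round(s['ft_force'],2),'t',round(s['time_s'],2),'tcp',np.round(p,4),'open',round(s['opening'],4),'tilt',np.round(R[:,2],4))
E
python3 -c "
from h import *
to([.517,-.294,.16],84.6)"
```

```text
dp mm [-585.6 -728.7   85.4] jaw 70.47 roll -0.2465 F [-0.5   0.86 -0.79] t 0.15 tcp [0.2087 0.5886 0.2444] open 0.0853 tilt [-7.0e-04 -1.4e-03 -1.0e+00]
```

Emit:
servo_tool --series '[{"jaw": 0.6,"dp": [-586,-729,20],"roll": -0.2465},{"jaw": 0.6,"dp": [-586,-729,20],"roll": -0.2465},{"jaw": 0.6,"dp": [-586,-729,20],"roll": -0.2465},{"jaw": 0.6,"dp": [-586,-729,20],"roll": -0.2465},{"jaw": 0.6,"dp": [-586,-729,20],"roll": -0.2465},{"jaw": 0.6,"dp": [-586,-729,20],"roll": -0.2465},{"jaw": 0.6,"dp": [-586,-729,20],"roll": -0.2465},{"jaw": 0.6,"dp": [-586,-729,20],"roll": -0.2465},{"jaw": 0.6,"dp": [-586,-729,20],"roll": -0.2465},{"jaw": 0.6,"dp": [-586,-729,20],"roll": -0.2465}]'

```text
time_s: 0.98
tcp_pos: [0.3463, 0.194, 0.2363]
tool_rot: [0.047, 0.999, 0.0, 0.0]
ft_force: [1.5, 0.1, -0.0]
opening: 0.0515
```

```bash
python3 -c "
from h import *
to([.517,-.294,.16],84.6)"
```

```text
dp mm [-215.6 -469.9   76.3] jaw 84.63 roll 0.0006 F [ 1.52  0.1  -0.03] t 0.98 tcp [0.3463 0.194  0.2363] open 0.0515 tilt [ 5.e-04  1.e-04 -1.e+00]
```

Emit:
servo_tool --series '[{"jaw": 0.6,"dp": [-216,-470,40],"roll": 0},{"jaw": 0.6,"dp": [-216,-470,40],"roll": 0},{"jaw": 0.6,"dp": [-216,-470,40],"roll": 0},{"jaw": 0.6,"dp": [-216,-470,40],"roll": 0},{"jaw": 0.6,"dp": [-216,-470,40],"roll": 0},{"jaw": 0.6,"dp": [-216,-470,40],"roll": 0},{"jaw": 0.6,"dp": [-216,-470,40],"roll": 0},{"jaw": 0.6,"dp": [-216,-470,40],"roll": 0},{"jaw": 0.6,"dp": [-216,-470,40],"roll": 0},{"jaw": 0.6,"dp": [-216,-470,40],"roll": 0}]'

```text
time_s: 1.82
tcp_pos: [0.4836, -0.1985, 0.2038]
tool_rot: [0.047, 0.999, 0.0, -0.0]
ft_force: [0.5, 1.4, 0.3]
opening: 0.0514
```

```bash
python3 -c "
from h import *
to([.517,-.294,.13],84.6)"
```

```text
dp mm [-42.3 -91.9  73.8] jaw 84.56 roll -0.0006 F [0.49 1.44 0.26] t 1.82 tcp [ 0.4836 -0.1985  0.2038] open 0.0514 tilt [-1.e-04  2.e-04 -1.e+00]
```

Emit:
servo_tool --series '[{"jaw": 0.6,"dp": [-42,-92,74],"roll": 0},{"jaw": 0.6,"dp": [-42,-92,74],"roll": 0},{"jaw": 0.6,"dp": [-42,-92,74],"roll": 0},{"jaw": 0.6,"dp": [-42,-92,74],"roll": 0},{"jaw": 0.6,"dp": [-42,-92,74],"roll": 0},{"jaw": 0.6,"dp": [-42,-92,74],"roll": 0},{"jaw": 0.6,"dp": [-42,-92,74],"roll": 0},{"jaw": 0.6,"dp": [-42,-92,74],"roll": 0},{"jaw": 0.6,"dp": [-42,-92,74],"roll": 0},{"jaw": 0.6,"dp": [-42,-92,74],"roll": 0}]'

```text
time_s: 2.65
tcp_pos: [0.5173, -0.2915, 0.132]
tool_rot: [0.047, 0.999, -0.001, 0.001]
ft_force: [-0.4, -1.0, 0.7]
opening: 0.0514
```

```bash
python3 -c "
from h import *
to([.517,-.294,.13],84.6)
d=shot('wrist','w1');shot('top','top1');shot('scene','scene1')
print(proj(d,[.517,-.294,.062],1),proj(d,[.516,-.294,.034],1))"
```

```text
dp mm [ 0.1 -2.5  2. ] jaw 84.66 roll 0.001 F [-0.36 -0.95  0.73] t 2.65 tcp [ 0.5173 -0.2915  0.132 ] open 0.0514 tilt [ 0.0022 -0.0016 -1.    ]
[314.61948105 213.18195528] [315.05948647 200.17814943]
```

View pics/w1.png

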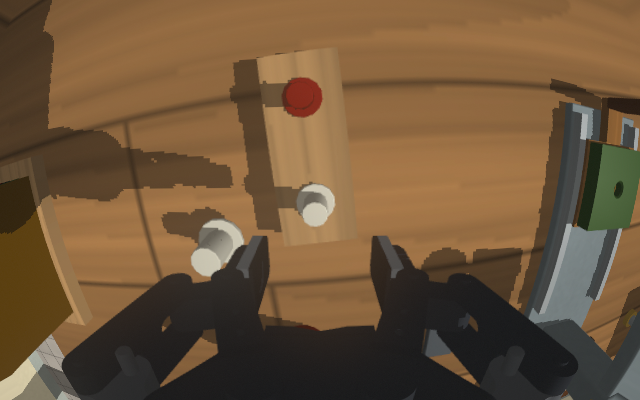

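```bash
python3 -c "
from h import *
crop('w1',270,170,360,250,6,'w1c')
to([.517,-.294,.053],84.6)"
```

```text
dp mm [-0.2 -2.3 78. ] jaw 84.63 roll 0.0005 F [ 0.88 -0.42 -0.09] t 2.8 tcp [ 0.5169 -0.2916  0.131 ] open 0.051 tilt [ 1.e-03 -7.e-04 -1.e+00]
```

View pics/w1c.png

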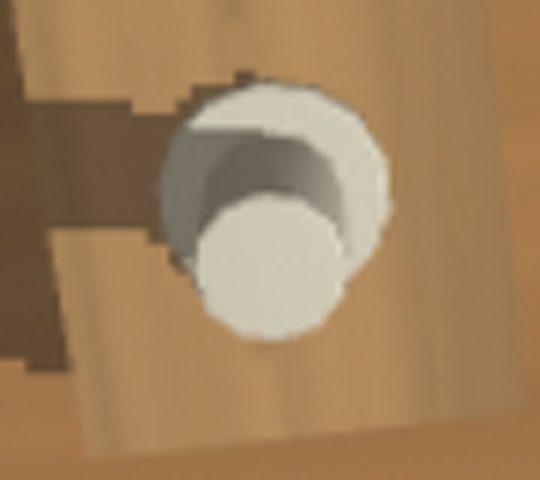

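```bash
python3 -c "
from h import *
d=load('w1')
print(atz(d,(314.8,214.1),.062,1),atz(d,(315.4,201),.034,1))
print(atz(load('top1'),(439,221.4),.062))"
```

```text
[ 0.51766209 -0.29394274  0.062     ] [ 0.51667173 -0.29380539  0.034     ]
[ 0.51730859 -0.29505943  0.062     ]
```

Emit:
servo_tool --series '[{"jaw": 0.6,"dp": [0,-2.5,30],"roll": 0},{"jaw": 0.6,"dp": [0,-2.5,50],"roll": 0},{"jaw": 0.6,"dp": [0,-2.5,65],"roll": 0},{"jaw": 0.6,"dp": [0,-2.5,75],"roll": 0},{"jaw": 0.6,"dp": [0,-2.5,78],"roll": 0},{"jaw": 0.6,"dp": [0,-2.5,78],"roll": 0},{"jaw": 0.6,"dp": [0,-2.5,78],"roll": 0},{"jaw": 0.6,"dp": [0,-2.5,78],"roll": 0},{"jaw": 0.6,"dp": [0,-2.5,78],"roll": 0},{"jaw": 0.6,"dp": [0,-2.5,78],"roll": 0}]'

```text
time_s: 3.63
tcp_pos: [0.517, -0.2948, 0.0533]
tool_rot: [0.047, 0.999, -0.001, 0.001]
ft_force: [0.3, 0.5, 0.7]
opening: 0.051
```

```bash
python3 -c "
from h import *
to([.517,-.294,.053],84.6)
shot('wrist','w2')"
```

```text
dp mm [0.1 0.8 0.3] jaw 84.6 roll 0.0 F [0.26 0.46 0.7 ] t 3.63 tcp [ 0.517  -0.2948  0.0533] open 0.051 tilt [ 0.0014 -0.0011 -1.    ]
```

View pics/w2.png

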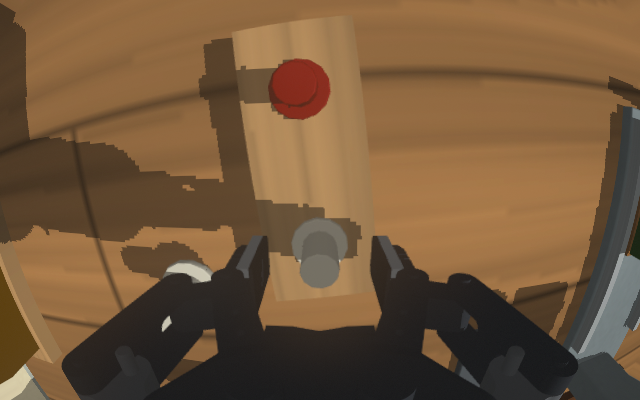

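Emit:
servo_tool --series '[{"jaw": 0,"dp": [0,0,0],"roll": 0},{"jaw": 0,"dp": [0,0,0],"roll": 0},{"jaw": 0,"dp": [0,0,0],"roll": 0},{"jaw": 0,"dp": [0,0,0],"roll": 0},{"jaw": 0,"dp": [0,0,0],"roll": 0},{"jaw": 0,"dp": [0,0,0],"roll": 0},{"jaw": 0,"dp": [0,0,-2],"roll": 0},{"jaw": 0,"dp": [0,0,-8],"roll": 0},{"jaw": 0,"dp": [0,0,-20],"roll": 0},{"jaw": 0,"dp": [0,0,-40],"roll": 0}]'

```text
time_s: 4.52
tcp_pos: [0.515, -0.2933, 0.0912]
tool_rot: [0.047, 0.999, 0.001, -0.002]
ft_force: [-1.1, -0.5, -0.4]
opening: 0.0159
```

```bash
python3 -c "
from h import *
to([.53,.028,.13],84.6)
shot('wrist','w3')"
```

```text
dp mm [ 15.5 321.4 -38. ] jaw 84.59 roll -0.0001 F [-1.13 -0.53 -0.38] t 4.52 tcp [ 0.515  -0.2933  0.0912] open 0.0159 tilt [-0.0035  0.0026 -1.    ]
```

View pics/w3.png

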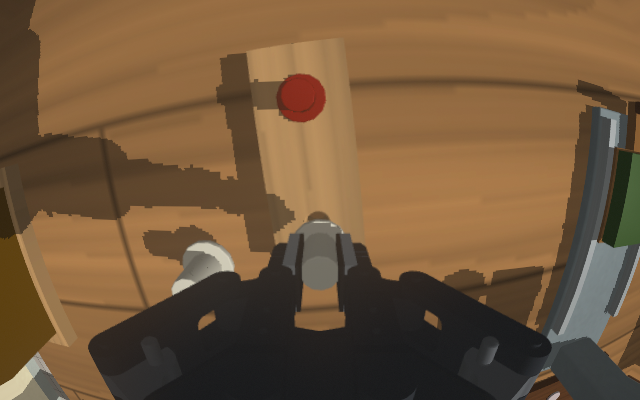

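Emit:
servo_tool --series '[{"jaw": 0,"dp": [2,20,-36],"roll": 0},{"jaw": 0,"dp": [6,50,-36],"roll": 0},{"jaw": 0,"dp": [10,85,-36],"roll": 0},{"jaw": 0,"dp": [13,122,-36],"roll": 0},{"jaw": 0,"dp": [15,160,-36],"roll": 0},{"jaw": 0,"dp": [15,200,-36],"roll": 0},{"jaw": 0,"dp": [15,240,-36],"roll": 0},{"jaw": 0,"dp": [15,275,-36],"roll": 0},{"jaw": 0,"dp": [15,300,-36],"roll": 0},{"jaw": 0,"dp": [15,310,-36],"roll": 0}]'

```text
time_s: 5.4
tcp_pos: [0.5309, 0.019, 0.1292]
tool_rot: [0.046, 0.999, 0.0, 0.001]
ft_force: [-0.2, 0.2, 0.2]
opening: 0.0159
```

```bash
python3 -c "
from h import *
to([.53,.028,.13],84.6)
shot('wrist','w4');shot('top','top4');shot('scene','scene4')
to([.53,.028,.13],84.6)
crop('top4',280,110,360,260,4,'c5');crop('scene4',270,120,390,270,4,'c6')"
```

```text
dp mm [ 1.7  8.9 -0.8] jaw 84.78 roll 0.0031 F [-0.24  0.16  0.18] t 5.4 tcp [0.5309 0.019  0.1292] open 0.0159 tilt [ 1.1e-03  9.0e-04 -1.0e+00]
dp mm [ 2.  12.1 -1.3] jaw 84.7 roll 0.0017 F [ 0.35 -0.65 -0.72] t 5.55 tcp [0.5309 0.0157 0.1288] open 0.0163 tilt [ 6.e-04 -7.e-04 -1.e+00]
```

View pics/w4.png

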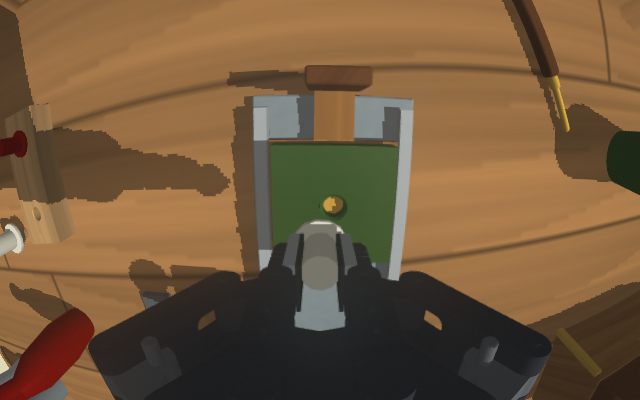

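View pics/c6.png

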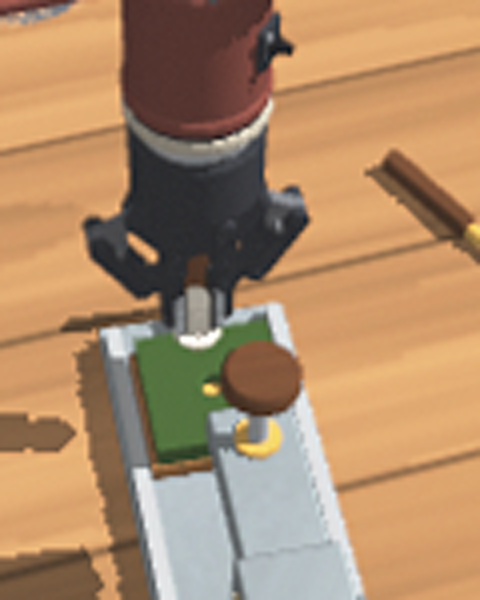

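```bash
python3 -c "
from h import *
crop('w4',300,130,400,290,5,'w4c')"
```

```text
(no output)
```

View pics/w4c.png

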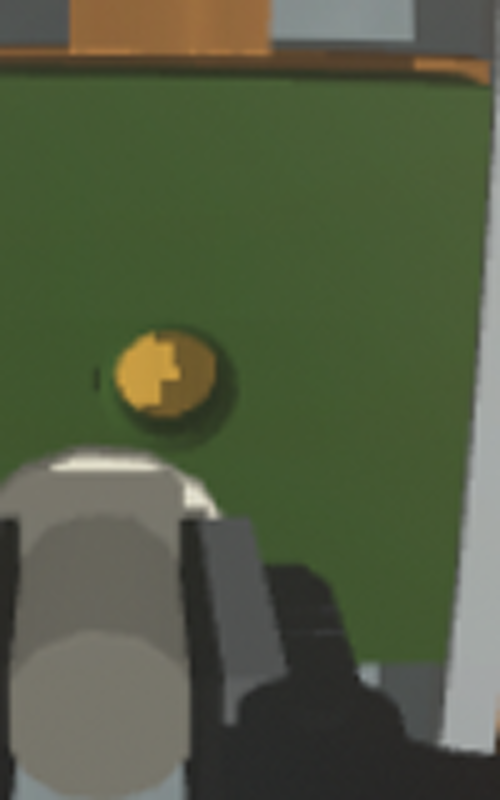

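```bash
python3 -c "
from h import *
d=load('w4')
print(atz(d,(333.2,207),.044,1))
print('fin top',atz(d,(319.6,272.6),.129+.009,1))
t=load('top4');print()
crop('top4',300,180,345,225,12,'c7')
"
```

```text
[0.53208743 0.02978575 0.044     ]
fin top [0.53190141 0.01972342 0.138     ]
```

View pics/c7.png

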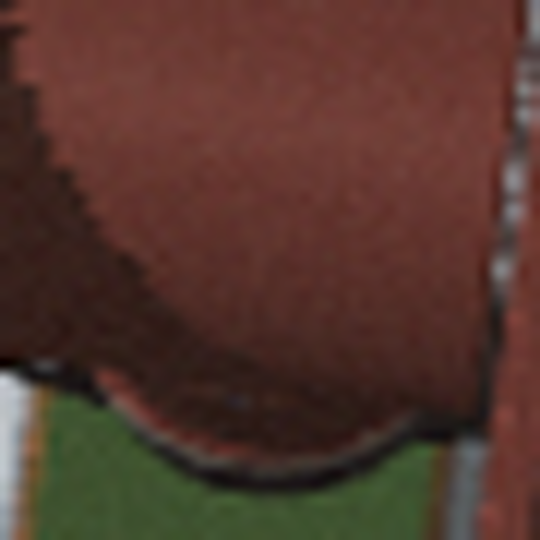

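```bash
python3 -c "
from h import *
to([.5311,.029,.10],84.6)"
```

```text
dp mm [ 1.1 13.3 28.7] jaw 84.7 roll 0.0017 F [ 0.35 -0.65 -0.72] t 5.55 tcp [0.5309 0.0157 0.1288] open 0.0163 tilt [ 6.e-04 -7.e-04 -1.e+00]
```

Emit:
servo_tool --series '[{"jaw": 0,"dp": [1,7,10],"roll": 0},{"jaw": 0,"dp": [1,13.3,20],"roll": 0},{"jaw": 0,"dp": [1,13.3,29],"roll": 0},{"jaw": 0,"dp": [1,13.3,29],"roll": 0},{"jaw": 0,"dp": [1,13.3,29],"roll": 0},{"jaw": 0,"dp": [1,13.3,29],"roll": 0},{"jaw": 0,"dp": [1,13.3,29],"roll": 0},{"jaw": 0,"dp": [1,13.3,29],"roll": 0},{"jaw": 0,"dp": [1,13.3,29],"roll": 0},{"jaw": 0,"dp": [1,13.3,29],"roll": 0}]'

```text
time_s: 6.38
tcp_pos: [0.5312, 0.0289, 0.0996]
tool_rot: [0.047, 0.999, -0.0, 0.0]
ft_force: [-0.9, 0.0, -0.3]
opening: 0.0163
```

```bash
python3 -c "
from h import *
to([.5311,.029,.10],84.6)
d=shot('wrist','w5');shot('scene','scene5')
to([.5311,.029,.074],84.6)
crop('w5',270,140,370,300,5,'w5c');crop('scene5',295,185,355,235,12,'c8')
print(proj(load('scene5'),[.532,.0295,.044]),proj(load('scene5'),[.532,.0295,.063]))"
```

```text
dp mm [ 0.1  0.1 -0.4] jaw 84.59 roll -0.0001 F [-0.85  0.03 -0.33] t 6.38 tcp [0.5312 0.0289 0.0996] open 0.0163 tilt [ 7.e-04 -1.e-04 -1.e+00]
dp mm [-0.  -0.  25.5] jaw 84.6 roll -0.0 F [ 0.16  0.59 -1.16] t 6.48 tcp [0.5311 0.029  0.0995] open 0.0159 tilt [ 4.e-04 -1.e-04 -1.e+00]
[322.85234072 215.59200093] [322.93211555 211.32668415]
```

View pics/w5c.png

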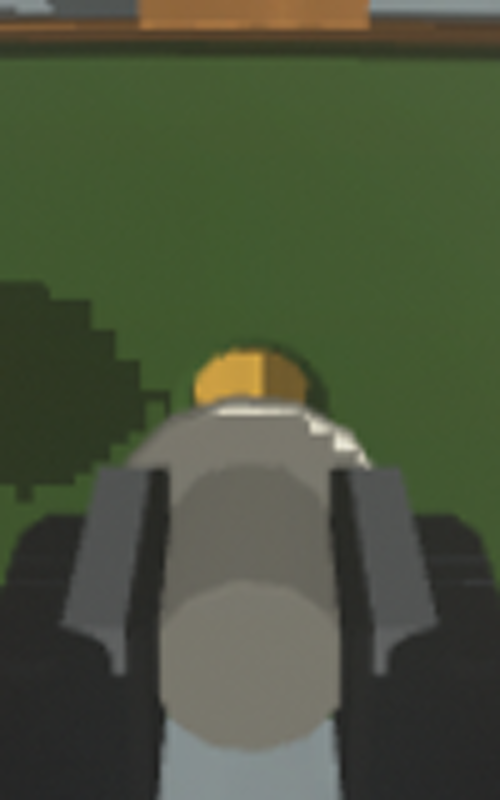

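View pics/c8.png

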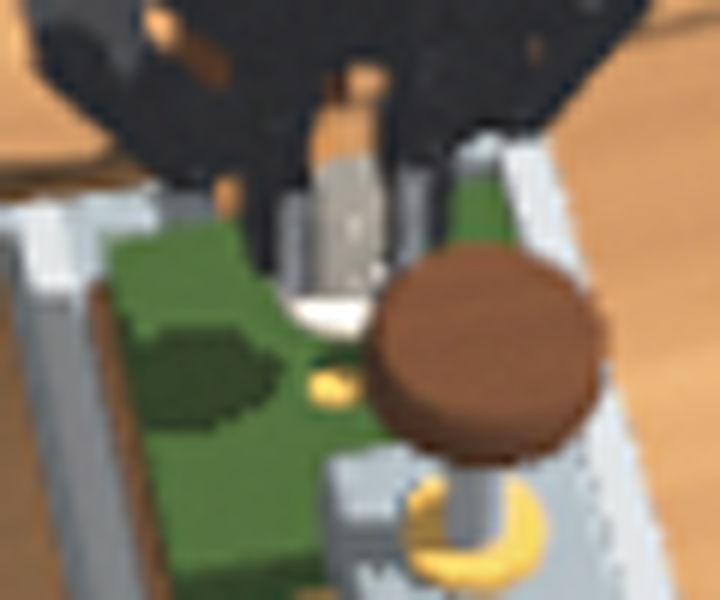

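```bash
python3 -c "
from h import *
d=load('w5')
def c(P): return (proj(d,P,1)-[270,140])*5+2
for x in(.530,.532,.534):
  print(x,'hole far edges r8,r10',c([x-.008,.0295+.0008,.044]),c([x-.010,.0295+.001,.044]))
for x in(.530,.532,.534): print(x,'fin collar edge',c([x-.015,.0305,.0806]),'top near edge',c([x+.009,.028,.1086]),'top c',c([x,.029,.1086]))
s=load('scene5')
for x in(.530,.532,.534): print((proj(s,[x+.015,.028,.0806])-[295,185])*12+5.5)
"
```

```text
0.53 hole far edges r8,r10 [246.76726722 335.20013807] [246.84363295 319.70702189]
0.532 hole far edges r8,r10 [248.28944453 350.45277667] [248.37004421 335.05470507]
0.534 hole far edges r8,r10 [249.80248526 365.60913268] [249.88745922 350.30820226]
0.53 fin collar edge [241.90661218 377.17109764] top near edge [238.78995755 731.90649267] top c [240.17282724 644.29697437]
0.532 fin collar edge [243.80945686 395.86493088] top near edge [240.95351657 750.39620401] top c [242.38571086 664.06225499]
0.534 fin collar edge [245.6977301  414.39986895] top near edge [243.09033536 768.60672474] top c [244.57239913 683.54614344]
[353.21241314 322.27633597]
[356.06863751 329.71500286]
[358.93120033 337.1701774 ]
```

Emit:
servo_tool --series '[{"jaw": 0,"dp": [0,0,5],"roll": 0},{"jaw": 0,"dp": [0,0,10],"roll": 0},{"jaw": 0,"dp": [0,0,14],"roll": 0},{"jaw": 0,"dp": [0,0,17],"roll": 0},{"jaw": 0,"dp": [0,0,20],"roll": 0},{"jaw": 0,"dp": [0,0,22],"roll": 0},{"jaw": 0,"dp": [0,0,22],"roll": 0},{"jaw": 0,"dp": [0,0,22],"roll": 0},{"jaw": 0,"dp": [0,0,22],"roll": 0},{"jaw": 0,"dp": [0,0,22],"roll": 0}]'

```text
time_s: 7.32
tcp_pos: [0.5312, 0.029, 0.0775]
tool_rot: [0.047, 0.999, -0.0, 0.0]
ft_force: [0.2, -0.1, -0.4]
opening: 0.0159
```

```bash
python3 -c "
from h import *
to([.5311,.029,.074],84.6)
d=shot('wrist','w6');shot('scene','scene6')
to([.5311,.029,.074],84.6)
crop('w6',270,140,370,300,5,'w6c');crop('scene6',295,185,355,235,12,'c9')"
```

```text
dp mm [0.1 0.  3.5] jaw 84.6 roll -0.0001 F [ 0.24 -0.11 -0.43] t 7.32 tcp [0.5312 0.029  0.0775] open 0.0159 tilt [ 5.e-04 -1.e-04 -1.e+00]
dp mm [ 0.1 -0.   3.5] jaw 84.6 roll -0.0 F [ 0.19  0.49 -0.43] t 7.42 tcp [0.5312 0.029  0.0775] open 0.0161 tilt [ 5.e-04 -0.e+00 -1.e+00]
```

View pics/c9.png

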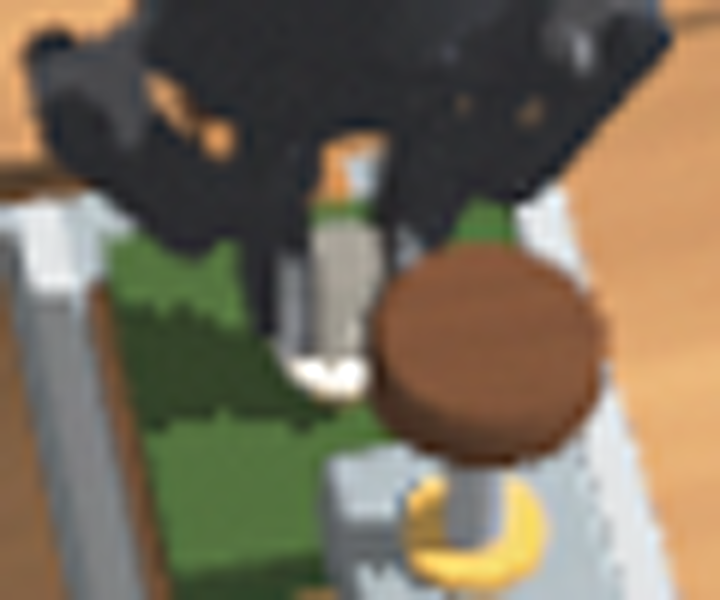

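Emit:
servo_tool --series '[{"jaw": 0,"dp": [0,0,1.5],"roll": 0},{"jaw": 0,"dp": [0,0,3],"roll": 0},{"jaw": 0,"dp": [0,0,3.5],"roll": 0},{"jaw": 0,"dp": [0,0,3.5],"roll": 0},{"jaw": 0,"dp": [0,0,3.5],"roll": 0},{"jaw": 0,"dp": [0,0,3.5],"roll": 0},{"jaw": 0,"dp": [0,0,3.5],"roll": 0},{"jaw": 0,"dp": [0,0,3.5],"roll": 0},{"jaw": 0,"dp": [0,0,3.5],"roll": 0},{"jaw": 0,"dp": [0,0,3.5],"roll": 0}]'

```text
time_s: 8.25
tcp_pos: [0.531, 0.029, 0.0738]
tool_rot: [0.047, 0.999, -0.0, 0.0]
ft_force: [0.3, 0.3, -0.1]
opening: 0.0158
```

```bash
python3 -c "
from h import *
to([.5311,.029,.074],84.6)
d=shot('wrist','w7');crop('w7',270,140,370,300,5,'w7c')"
```

```text
dp mm [-0.1 -0.  -0.2] jaw 84.6 roll 0.0001 F [ 0.32  0.26 -0.09] t 8.25 tcp [0.531  0.029  0.0738] open 0.0158 tilt [ 0. -0. -1.]
```

View pics/w7c.png

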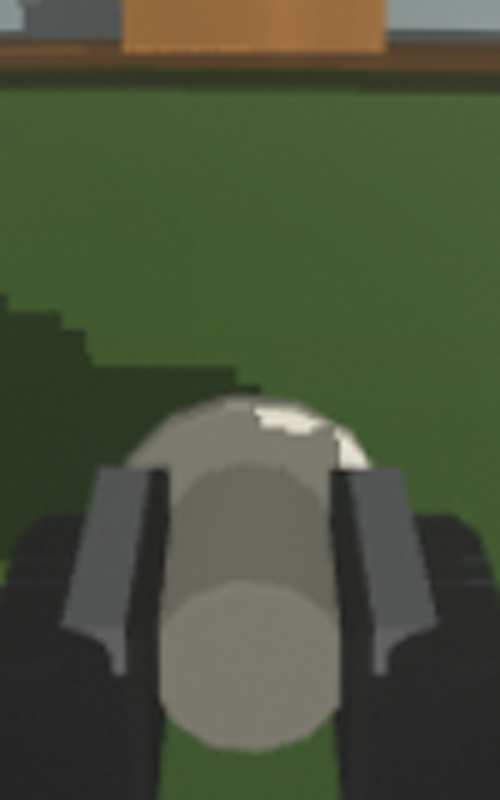

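Emit:
servo_tool --series '[{"jaw": 0.25,"dp": [0,0,0],"roll": 0},{"jaw": 0.3,"dp": [0,0,0],"roll": 0},{"jaw": 0.45,"dp": [0,0,0],"roll": 0},{"jaw": 0.45,"dp": [0,0,0],"roll": 0},{"jaw": 0.45,"dp": [0,0,0],"roll": 0},{"jaw": 0.45,"dp": [0,0,0],"roll": 0},{"jaw": 0.45,"dp": [0,0,0],"roll": 0},{"jaw": 0.45,"dp": [0,0,0],"roll": 0},{"jaw": 0.45,"dp": [0,0,0],"roll": 0},{"jaw": 0.45,"dp": [0,0,0],"roll": 0}]'

```text
time_s: 9.13
tcp_pos: [0.531, 0.029, 0.0738]
tool_rot: [0.047, 0.999, -0.0, -0.0]
ft_force: [0.7, -0.5, 0.2]
opening: 0.0384
```

```bash
python3 -c "
from h import *
to([.5311,.029,.074],84.6)
d=shot('wrist','w8');crop('w8',270,140,370,300,5,'w8c')"
```

```text
dp mm [-0.1  0.  -0.2] jaw 84.6 roll -0.0001 F [ 0.75 -0.47  0.22] t 9.13 tcp [0.531  0.029  0.0738] open 0.0384 tilt [-0. -0. -1.]
```

View pics/w8.png

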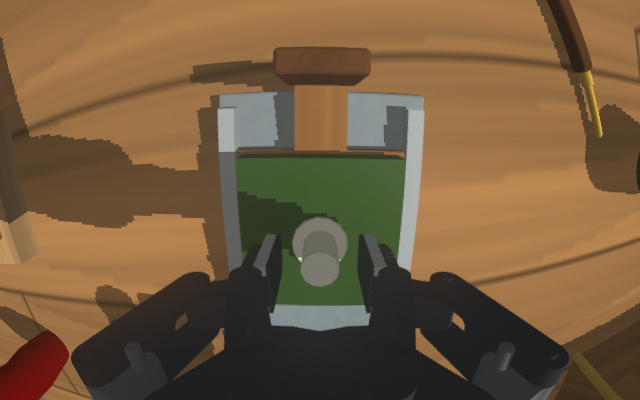

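Emit:
servo_tool --series '[{"jaw": 0.45,"dp": [0,0,-10],"roll": 0},{"jaw": 0.45,"dp": [0,0,-30],"roll": 0},{"jaw": 0.45,"dp": [0,0,-60],"roll": 0},{"jaw": 0.4,"dp": [10,0,-75],"roll": 0},{"jaw": 0.2,"dp": [40,0,-75],"roll": 0},{"jaw": 0,"dp": [80,0,-75],"roll": 0},{"jaw": 0,"dp": [110,0,-75],"roll": 0},{"jaw": 0,"dp": [117,0,-75],"roll": 0},{"jaw": 0,"dp": [117,0,-75],"roll": 0},{"jaw": 0,"dp": [117,0,-75],"roll": 0}]'

```text
time_s: 10.02
tcp_pos: [0.4156, 0.0399, 0.15]
tool_rot: [0.047, 0.999, -0.0, 0.002]
ft_force: [1.2, 0.2, 0.2]
opening: 0.0002
```

```bash
python3 -c "
from h import *
d=shot('wrist','w9');shot('scene','scene9');shot('top','top9')
to([.4156,.0406,.062],84.6)
crop('scene9',295,175,355,225,12,'c10')
crop('top9',300,180,345,255,8,'c11')"
```

```text
dp mm [ 0.5  0.8 87.5] jaw 84.58 roll -0.0003 F [ 0.18 -0.35  0.41] t 10.17 tcp [0.4159 0.0398 0.1495] open 0.0003 tilt [ 1.5e-03 -1.0e-04 -1.0e+00]
```

View pics/w9.png

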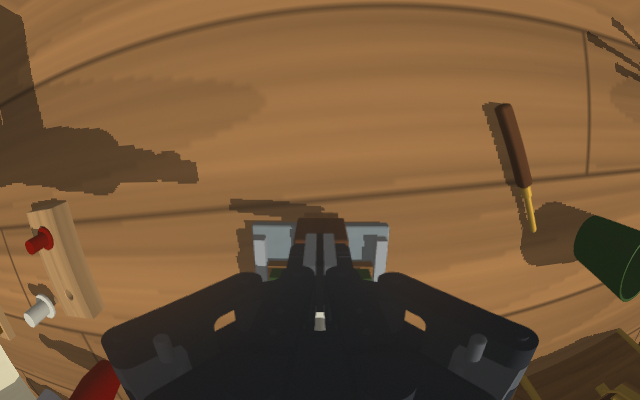

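View pics/c10.png

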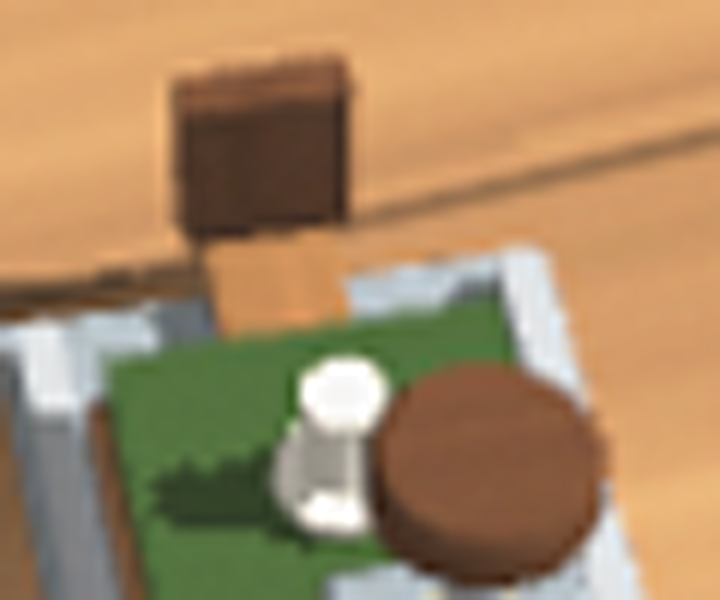

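View pics/c11.png

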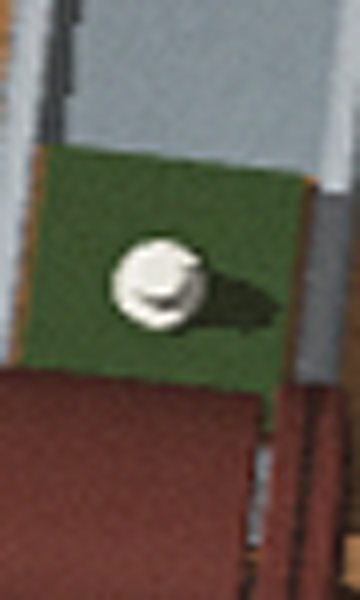

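```bash
python3 -c "
from h import *
s=load('scene9')
print(atz(s,(295+260/12-.4,175+66/12-.4),.076),atz(s,(295+262/12-.4,175+102/12-.4),.076))
c=lambda x,y:atz(s,(295+x/12-.5,175+y/12-.5),.081)
print('fin top',c(343,394))
t=load('top9');print(atz(t,(300+160/8-.4,180+270/8-.4),.081))"
```

```text
[0.43752442 0.04007121 0.076     ] [0.44761731 0.03750141 0.076     ]
fin top [0.5325428  0.02952561 0.081     ]
[0.53103559 0.02822957 0.081     ]
```

Handle outer face ≈ x 0.437; 21 mm gap to the TCP minus 11 mm half pad. Descending.

Emit:
servo_tool --series '[{"jaw": 0,"dp": [3,1,20],"roll": 0},{"jaw": 0,"dp": [3,1,45],"roll": 0},{"jaw": 0,"dp": [3,1,70],"roll": 0},{"jaw": 0,"dp": [3,1,82],"roll": 0},{"jaw": 0,"dp": [3,1,87],"roll": 0},{"jaw": 0,"dp": [3,1,87],"roll": 0},{"jaw": 0,"dp": [3,1,87],"roll": 0},{"jaw": 0,"dp": [1,1,87],"roll": 0},{"jaw": 0,"dp": [-3,1,87],"roll": 0},{"jaw": 0,"dp": [-6,1,87],"roll": 0}]'

```text
time_s: 11.0
tcp_pos: [0.422, 0.0403, 0.0629]
tool_rot: [0.047, 0.999, -0.0, 0.001]
ft_force: [0.8, -0.2, 0.9]
opening: 0.0003
```

```bash
python3 -c "
from h import *
to([.4156,.0406,.062],84.6)"
```

```text
dp mm [ 6.4 -0.3  0.9] jaw 84.6 roll -0.0001 F [ 0.77 -0.23  0.9 ] t 11.0 tcp [0.422  0.0403 0.0629] open 0.0003 tilt [ 2.6e-03 -2.0e-04 -1.0e+00]
```

Emit:
servo_tool --series '[{"jaw": 0,"dp": [-2,0,0],"roll": 0},{"jaw": 0,"dp": [-6,0,0],"roll": 0},{"jaw": 0,"dp": [-12,0,0],"roll": 0},{"jaw": 0,"dp": [-18,0,0],"roll": 0},{"jaw": 0,"dp": [-25,0,0],"roll": 0},{"jaw": 0,"dp": [-32,0,0],"roll": 0},{"jaw": 0,"dp": [-38,0,0],"roll": 0},{"jaw": 0,"dp": [-43,0,0],"roll": 0},{"jaw": 0,"dp": [-47,0,0],"roll": 0},{"jaw": 0,"dp": [-50,0,0],"roll": 0}]'

```text
time_s: 11.83
tcp_pos: [0.4707, 0.0356, 0.0616]
tool_rot: [0.047, 0.999, -0.0, -0.0]
ft_force: [-2.8, -1.0, 1.4]
opening: -0.0
```

```bash
python3 -c "
from h import *
to([.4156,.0406,.062],84.6)
shot('top','top10');shot('scene','scene10');crop('top10',285,130,345,255,5,'c12');crop('scene10',270,150,390,270,5,'c13')"
```

```text
dp mm [55.3 -0.2 -0.4] jaw 84.59 roll -0.0002 F [-2.82 -1.    1.45] t 11.83 tcp [0.4707 0.0356 0.0616] open -0.0 tilt [-3.e-04 -1.e-04 -1.e+00]
```

View pics/c13.png

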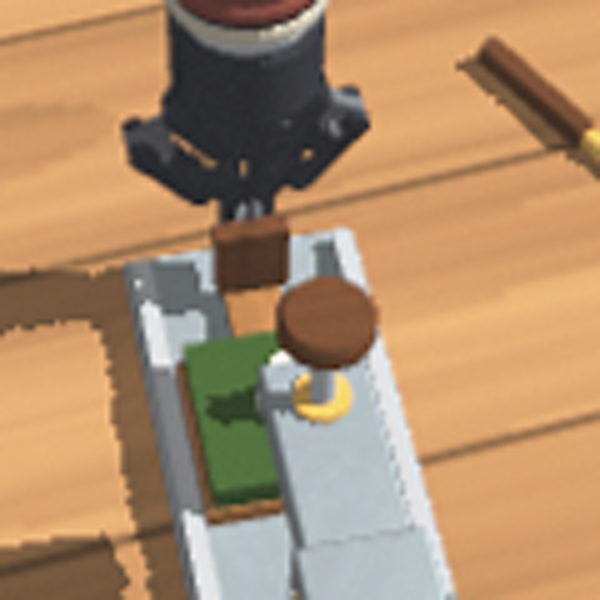

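Emit:
servo_tool --series '[{"jaw": 0,"dp": [-4,0,0],"roll": 0},{"jaw": 0,"dp": [-10,0,0],"roll": 0},{"jaw": 0,"dp": [-17,0,0],"roll": 0},{"jaw": 0,"dp": [-24,0,0],"roll": 0},{"jaw": 0,"dp": [-31,0,0],"roll": 0},{"jaw": 0,"dp": [-38,0,0],"roll": 0},{"jaw": 0,"dp": [-45,0,0],"roll": 0},{"jaw": 0,"dp": [-51,0,0],"roll": 0},{"jaw": 0,"dp": [-56,0,0],"roll": 0},{"jaw": 0,"dp": [-60,0,0],"roll": 0}]'

```text
time_s: 12.77
tcp_pos: [0.5306, 0.0299, 0.0617]
tool_rot: [0.047, 0.999, -0.0, -0.0]
ft_force: [-2.6, -1.6, 0.8]
opening: 0.0003
```

Emit:
servo_tool --series '[{"jaw": 0,"dp": [-2,0,0],"roll": 0},{"jaw": 0,"dp": [-4,0,0],"roll": 0},{"jaw": 0,"dp": [-5,0,0],"roll": 0},{"jaw": 0,"dp": [-6,0,0],"roll": 0},{"jaw": 0,"dp": [-6,0,0],"roll": 0},{"jaw": 0,"dp": [-6,0,0],"roll": 0},{"jaw": 0,"dp": [-6,0,0],"roll": 0},{"jaw": 0,"dp": [-6,0,0],"roll": 0},{"jaw": 0,"dp": [-6,0,0],"roll": 0},{"jaw": 0,"dp": [-6,0,0],"roll": 0}]'

```text
time_s: 13.6
tcp_pos: [0.5362, 0.0297, 0.0619]
tool_rot: [0.047, 0.999, 0.0, 0.0]
ft_force: [-0.6, 0.4, 0.5]
opening: -0.0001
```

```bash
python3 -c "
from h import *
to([.541,.0286,.062],84.6)"
```

```text
dp mm [-4.9 -0.6 -0.1] jaw 84.6 roll -0.0 F [-0.57  0.38  0.52] t 13.6 tcp [0.5362 0.0297 0.0619] open -0.0001 tilt [ 5.e-04  1.e-04 -1.e+00]
```

Emit:
servo_tool --series '[{"jaw": 0,"dp": [-0.5,0,0],"roll": 0},{"jaw": 0,"dp": [-1,0,0],"roll": 0},{"jaw": 0,"dp": [-1.5,0,0],"roll": 0},{"jaw": 0,"dp": [-2,0,0],"roll": 0},{"jaw": 0,"dp": [-2.5,0,0],"roll": 0},{"jaw": 0,"dp": [-3,0,0],"roll": 0},{"jaw": 0,"dp": [-3.5,0,0],"roll": 0},{"jaw": 0,"dp": [-4,0,0],"roll": 0},{"jaw": 0,"dp": [-4,0,0],"roll": 0},{"jaw": 0,"dp": [-4,0,0],"roll": 0}]'

```text
time_s: 14.43
tcp_pos: [0.5402, 0.0292, 0.0618]
tool_rot: [0.047, 0.999, 0.0, 0.0]
ft_force: [-1.4, 0.8, 0.9]
opening: 0.0
```

```bash
python3 -c "
from h import *
to([.541,.0286,.062],84.6)"
```

```text
dp mm [-0.9 -0.5 -0.2] jaw 84.6 roll -0.0001 F [-1.42  0.8   0.86] t 14.43 tcp [0.5402 0.0292 0.0618] open 0.0 tilt [ 4.e-04  0.e+00 -1.e+00]
```

Emit:
servo_tool --series '[{"jaw": 0,"dp": [-0.5,0,0],"roll": 0},{"jaw": 0,"dp": [-1,0,0],"roll": 0},{"jaw": 0,"dp": [-1.5,0,0],"roll": 0},{"jaw": 0,"dp": [-2,0,0],"roll": 0},{"jaw": 0,"dp": [-2.5,0,0],"roll": 0},{"jaw": 0,"dp": [-3,0,0],"roll": 0},{"jaw": 0,"dp": [-3,0,0],"roll": 0},{"jaw": 0,"dp": [-3,0,0],"roll": 0},{"jaw": 0,"dp": [-3,0,0],"roll": 0},{"jaw": 0,"dp": [-3,0,0],"roll": 0}]'

```text
time_s: 15.27
tcp_pos: [0.5424, 0.0289, 0.0617]
tool_rot: [0.047, 0.999, -0.0, -0.001]
ft_force: [-5.0, 0.6, 3.2]
opening: 0.0001
```

```bash
python3 -c "
from h import *
to([.541,.0286,.062],84.6)"
```

```text
dp mm [ 1.3 -0.4 -0.3] jaw 84.6 roll -0.0 F [-5.02  0.6   3.15] t 15.27 tcp [0.5424 0.0289 0.0617] open 0.0001 tilt [-0.0015  0.     -1.    ]
```

Emit:
servo_tool --series '[{"jaw": 0,"dp": [-0.5,0,0],"roll": 0},{"jaw": 0,"dp": [-1,0,0],"roll": 0},{"jaw": 0,"dp": [-1.5,0,0],"roll": 0},{"jaw": 0,"dp": [-2,0,0],"roll": 0},{"jaw": 0,"dp": [-2,0,0],"roll": 0},{"jaw": 0,"dp": [-2,0,0],"roll": 0},{"jaw": 0,"dp": [-2,0,0],"roll": 0},{"jaw": 0,"dp": [-2,0,0],"roll": 0},{"jaw": 0,"dp": [-2,0,0],"roll": 0},{"jaw": 0,"dp": [-2,0,0],"roll": 0}]'

```text
time_s: 16.1
tcp_pos: [0.5424, 0.0289, 0.0612]
tool_rot: [0.047, 0.999, -0.0, -0.003]
ft_force: [-12.6, 0.3, 8.7]
opening: -0.0002
```

```bash
python3 -c "
from h import *
to([.541,.0286,.062],84.6)
shot('top','top11');shot('scene','scene11');crop('top11',285,100,345,225,5,'c14');crop('scene11',290,170,370,270,6,'c15')"
```

```text
dp mm [ 1.4 -0.4 -0.8] jaw 84.61 roll 0.0002 F [-12.61   0.28   8.69] t 16.1 tcp [0.5424 0.0289 0.0612] open -0.0002 tilt [-6.e-03  2.e-04 -1.e+00]
```

View pics/c14.png

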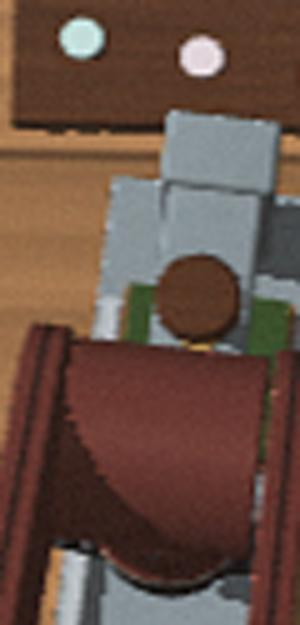

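View pics/c15.png

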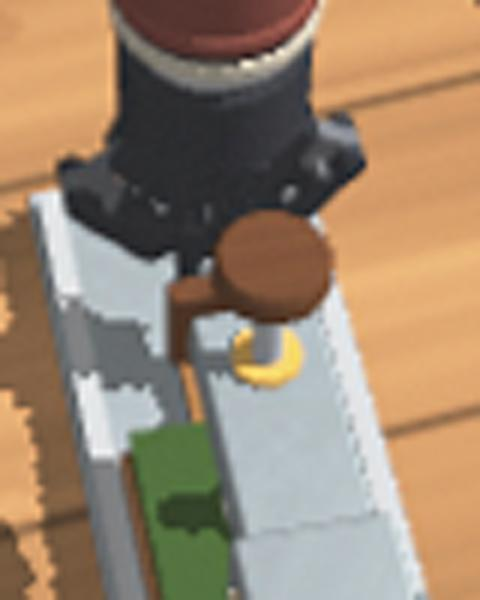

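Emit:
servo_tool --series '[{"jaw": 0,"dp": [3,0,0],"roll": 0},{"jaw": 0,"dp": [10,0,0],"roll": 0},{"jaw": 0,"dp": [30,0,0],"roll": 0},{"jaw": 0,"dp": [50,0,-20],"roll": 0},{"jaw": 0,"dp": [50,0,-60],"roll": 0},{"jaw": 0,"dp": [50,0,-100],"roll": 0},{"jaw": 0,"dp": [50,0,-140],"roll": 0},{"jaw": 0,"dp": [50,0,-180],"roll": 0},{"jaw": 0,"dp": [50,0,-210],"roll": 0},{"jaw": 0,"dp": [50,0,-220],"roll": 0}]'

```text
time_s: 17.03
tcp_pos: [0.4978, 0.0331, 0.2883]
tool_rot: [0.047, 0.999, -0.0, 0.006]
ft_force: [1.6, -0.1, 1.0]
opening: 0.0
```

```bash
python3 -c "
from h import *
to([.6475,.0173,.27],84.6)
shot('top','top12');shot('scene','scene12');shot('wrist','w12');crop('top12',285,100,345,225,5,'c14');crop('scene12',290,170,370,270,6,'c15')
to([.6475,.0173,.27],84.6)"
```

```text
dp mm [-150.3   -1.7   20. ] jaw 84.6 roll -0.0 F [ 1.58 -0.14  0.99] t 17.03 tcp [0.4978 0.0331 0.2883] open 0.0 tilt [ 0.011  -0.0011 -0.9999]
dp mm [-152.7   -1.6   12.4] jaw 84.6 roll -0.0001 F [ 0.04  0.29 -0.63] t 17.18 tcp [0.4956 0.0333 0.282 ] open -0.0001 tilt [ 2.2e-03 -3.0e-04 -1.0e+00]
```

View pics/c15.png

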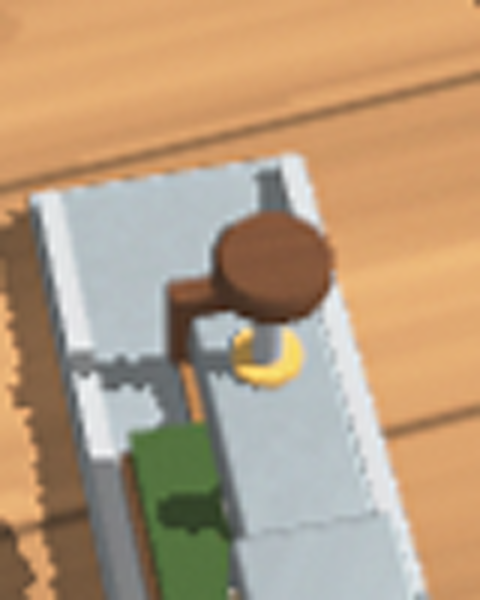

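View pics/c14.png

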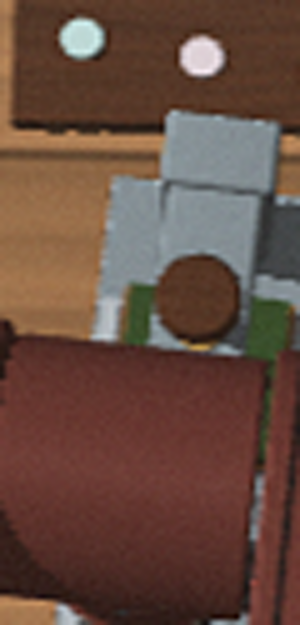

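View pics/w12.png

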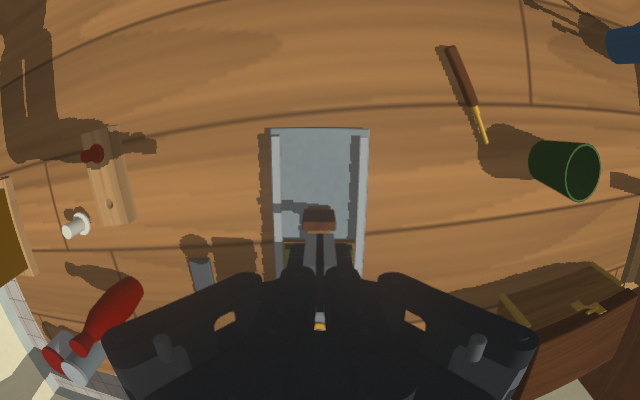

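Emit:
servo_tool --series '[{"jaw": 0,"dp": [-20,0,0],"roll": 0},{"jaw": 0,"dp": [-50,-1,0],"roll": 0},{"jaw": 0,"dp": [-85,-1.5,0],"roll": 0},{"jaw": 0,"dp": [-115,-1.5,0],"roll": 0},{"jaw": 0,"dp": [-140,-1.5,5],"roll": 0},{"jaw": 0,"dp": [-153,-1.5,12],"roll": 0},{"jaw": 0,"dp": [-153,-1.5,20],"roll": 0},{"jaw": 0,"dp": [-153,-1.5,22],"roll": 0},{"jaw": 0,"dp": [-153,-1.5,22],"roll": 0},{"jaw": 0,"dp": [-153,-1.5,22],"roll": 0}]'

```text
time_s: 18.02
tcp_pos: [0.646, 0.0177, 0.2586]
tool_rot: [0.047, 0.999, 0.0, -0.001]
ft_force: [-0.1, 0.4, -0.1]
opening: 0.0002
```

```bash
python3 -c "
from h import *
shot('scene','scene13');shot('wrist','w13');crop('scene13',290,120,390,250,6,'c16')
to([.6475,.0173,.237],84.6)"
```

```text
dp mm [-0.6 -0.3 23.3] jaw 84.61 roll 0.0001 F [ 0.36  0.36 -0.18] t 18.12 tcp [0.6469 0.0177 0.2603] open 0.0001 tilt [ 6.e-04 -1.e-04 -1.e+00]
```

View pics/c16.png

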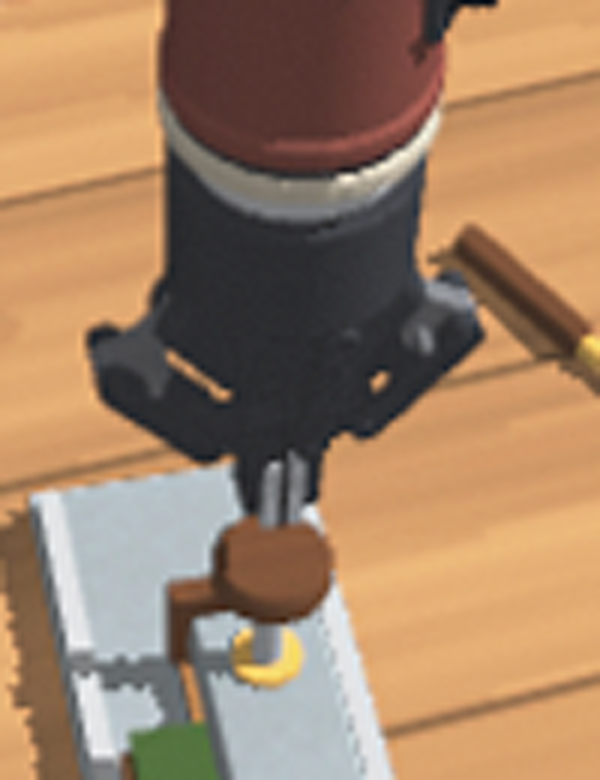

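View pics/w13.png

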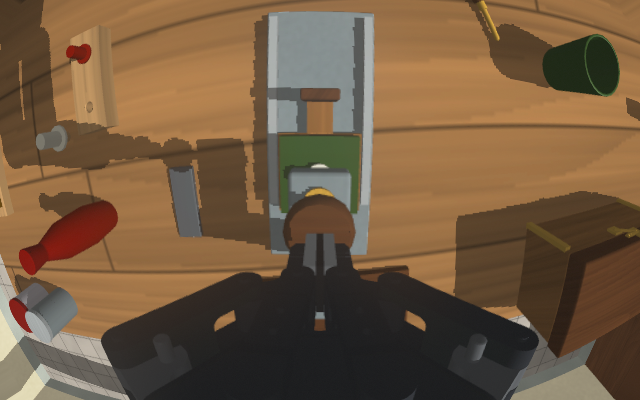

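```bash
python3 -c "
from h import *
d=load('w13')
print(proj(d,[.6475,.0173,.22],1), proj(d,[.6255,.0173,.22],1))
print(atz(d,(319,194),.22,1),atz(d,(284,230),.22,1),atz(d,(355,230),.22,1))"
```

```text
[317.57299699 231.72395361] [313.81373158 195.43365202]
[0.62494583 0.02027732 0.22      ] [ 0.64465985 -0.00212922  0.22      ] [0.6485787  0.03915663 0.22      ]
```

Emit:
servo_tool --series '[{"jaw": 0,"dp": [0,0.5,5],"roll": 0},{"jaw": 0,"dp": [0,0.5,12],"roll": 0},{"jaw": 0,"dp": [0,0.5,17],"roll": 0},{"jaw": 0,"dp": [0,0.5,20],"roll": 0},{"jaw": 0,"dp": [0,0.5,22],"roll": 0},{"jaw": 0,"dp": [0,0.5,24],"roll": 0},{"jaw": 0,"dp": [0,0.5,26],"roll": 0},{"jaw": 0,"dp": [0,0.5,28],"roll": 0},{"jaw": 0,"dp": [0,0.5,30],"roll": 0},{"jaw": 0,"dp": [0,0.5,30],"roll": 0}]'

```text
time_s: 18.95
tcp_pos: [0.6475, 0.018, 0.2297]
tool_rot: [0.047, 0.999, -0.0, 0.0]
ft_force: [-1.3, -0.2, 3.0]
opening: 0.0001
```

```bash
python3 -c "
from h import *
to([.6475,.0173,.237],84.6)"
```

```text
dp mm [-0.1 -0.7 -7.3] jaw 84.6 roll -0.0 F [-1.29 -0.17  2.96] t 18.95 tcp [0.6475 0.018  0.2297] open 0.0001 tilt [ 1.e-04 -0.e+00 -1.e+00]
```

Emit:
servo_tool --series '[{"jaw": 0,"dp": [0,0,1],"roll": 0},{"jaw": 0,"dp": [0,0,2],"roll": 0},{"jaw": 0,"dp": [0,0,3],"roll": 0},{"jaw": 0,"dp": [0,0,4],"roll": 0},{"jaw": 0,"dp": [0,0,5],"roll": 0},{"jaw": 0,"dp": [0,0,6],"roll": 0},{"jaw": 0,"dp": [0,0,7],"roll": 0},{"jaw": 0,"dp": [0,0,8],"roll": 0},{"jaw": 0,"dp": [0,0,9],"roll": 0},{"jaw": 0,"dp": [0,0,9],"roll": 0}]'

```text
time_s: 19.78
tcp_pos: [0.6475, 0.018, 0.2206]
tool_rot: [0.047, 0.999, 0.0, 0.0]
ft_force: [-0.4, 0.1, 3.9]
opening: 0.0001
```

Emit:
servo_tool --series '[{"jaw": 0,"dp": [0,0,0.5],"roll": 0},{"jaw": 0,"dp": [0,0,1],"roll": 0},{"jaw": 0,"dp": [0,0,1.5],"roll": 0},{"jaw": 0,"dp": [0,0,2],"roll": 0},{"jaw": 0,"dp": [0,0,2.5],"roll": 0},{"jaw": 0,"dp": [0,0,3],"roll": 0},{"jaw": 0,"dp": [0,0,3],"roll": 0},{"jaw": 0,"dp": [0,0,3],"roll": 0},{"jaw": 0,"dp": [0,0,3],"roll": 0},{"jaw": 0,"dp": [0,0,3],"roll": 0}]'

```text
time_s: 20.62
tcp_pos: [0.6475, 0.018, 0.2178]
tool_rot: [0.047, 0.999, -0.0, 0.0]
ft_force: [-0.5, 0.1, 2.9]
opening: 0.0001
```

Emit:
servo_tool --series '[{"jaw": 0,"dp": [0,0,0.5],"roll": 0},{"jaw": 0,"dp": [0,0,1],"roll": 0},{"jaw": 0,"dp": [0,0,1.5],"roll": 0},{"jaw": 0,"dp": [0,0,2],"roll": 0},{"jaw": 0,"dp": [0,0,2.5],"roll": 0},{"jaw": 0,"dp": [0,0,3],"roll": 0},{"jaw": 0,"dp": [0,0,3],"roll": 0},{"jaw": 0,"dp": [0,0,3],"roll": 0},{"jaw": 0,"dp": [0,0,3],"roll": 0},{"jaw": 0,"dp": [0,0,3],"roll": 0}]'

```text
time_s: 21.45
tcp_pos: [0.6475, 0.018, 0.2148]
tool_rot: [0.047, 0.999, -0.0, 0.0]
ft_force: [0.0, 0.2, 4.2]
opening: -0.0
```

Emit:
servo_tool --series '[{"jaw": 0,"dp": [0,0,0.5],"roll": 0},{"jaw": 0,"dp": [0,0,1],"roll": 0},{"jaw": 0,"dp": [0,0,1.5],"roll": 0},{"jaw": 0,"dp": [0,0,2],"roll": 0},{"jaw": 0,"dp": [0,0,2.5],"roll": 0},{"jaw": 0,"dp": [0,0,2.5],"roll": 0},{"jaw": 0,"dp": [0,0,2.5],"roll": 0},{"jaw": 0,"dp": [0,0,2.5],"roll": 0},{"jaw": 0,"dp": [0,0,2.5],"roll": 0},{"jaw": 0,"dp": [0,0,2.5],"roll": 0}]'

```text
time_s: 22.28
tcp_pos: [0.6475, 0.018, 0.2123]
tool_rot: [0.047, 0.999, 0.0, 0.0]
ft_force: [0.1, -0.1, 3.9]
opening: 0.0002
```

Emit:
servo_tool --series '[{"jaw": 0,"dp": [0,0,0.5],"roll": 0},{"jaw": 0,"dp": [0,0,1],"roll": 0},{"jaw": 0,"dp": [0,0,1.5],"roll": 0},{"jaw": 0,"dp": [0,0,2],"roll": 0},{"jaw": 0,"dp": [0,0,2.5],"roll": 0},{"jaw": 0,"dp": [0,0,2.5],"roll": 0},{"jaw": 0,"dp": [0,0,2.5],"roll": 0},{"jaw": 0,"dp": [0,0,2.5],"roll": 0},{"jaw": 0,"dp": [0,0,2.5],"roll": 0},{"jaw": 0,"dp": [0,0,2.5],"roll": 0}]'

```text
time_s: 23.12
tcp_pos: [0.6475, 0.018, 0.2098]
tool_rot: [0.047, 0.999, -0.0, 0.0]
ft_force: [0.4, -0.3, 3.2]
opening: 0.0001
```

Emit:
servo_tool --series '[{"jaw": 0,"dp": [0,0,0.5],"roll": 0},{"jaw": 0,"dp": [0,0,1],"roll": 0},{"jaw": 0,"dp": [0,0,1.5],"roll": 0},{"jaw": 0,"dp": [0,0,2],"roll": 0},{"jaw": 0,"dp": [0,0,2.5],"roll": 0},{"jaw": 0,"dp": [0,0,2.5],"roll": 0},{"jaw": 0,"dp": [0,0,2.5],"roll": 0},{"jaw": 0,"dp": [0,0,2.5],"roll": 0},{"jaw": 0,"dp": [0,0,2.5],"roll": 0},{"jaw": 0,"dp": [0,0,2.5],"roll": 0}]'

```text
time_s: 23.95
tcp_pos: [0.6475, 0.018, 0.2073]
tool_rot: [0.047, 0.999, -0.0, 0.0]
ft_force: [1.7, -0.6, 3.9]
opening: -0.0001
```

Emit:
servo_tool --series '[{"jaw": 0,"dp": [0,0,0.5],"roll": 0},{"jaw": 0,"dp": [0,0,1],"roll": 0},{"jaw": 0,"dp": [0,0,1.5],"roll": 0},{"jaw": 0,"dp": [0,0,2],"roll": 0},{"jaw": 0,"dp": [0,0,2],"roll": 0},{"jaw": 0,"dp": [0,0,2],"roll": 0},{"jaw": 0,"dp": [0,0,2],"roll": 0},{"jaw": 0,"dp": [0,0,2],"roll": 0},{"jaw": 0,"dp": [0,0,2],"roll": 0},{"jaw": 0,"dp": [0,0,2],"roll": 0}]'

```text
time_s: 24.78
tcp_pos: [0.6475, 0.018, 0.2053]
tool_rot: [0.047, 0.999, -0.0, 0.0]
ft_force: [1.6, -1.0, 4.7]
opening: -0.0001
```

Emit:
servo_tool --series '[{"jaw": 0,"dp": [0,0,0.5],"roll": 0},{"jaw": 0,"dp": [0,0,1],"roll": 0},{"jaw": 0,"dp": [0,0,1.5],"roll": 0},{"jaw": 0,"dp": [0,0,2],"roll": 0},{"jaw": 0,"dp": [0,0,2],"roll": 0},{"jaw": 0,"dp": [0,0,2],"roll": 0},{"jaw": 0,"dp": [0,0,2],"roll": 0},{"jaw": 0,"dp": [0,0,2],"roll": 0},{"jaw": 0,"dp": [0,0,2],"roll": 0},{"jaw": 0,"dp": [0,0,2],"roll": 0}]'

```text
time_s: 25.62
tcp_pos: [0.6475, 0.018, 0.2033]
tool_rot: [0.047, 0.999, 0.0, 0.0]
ft_force: [1.7, 0.3, 5.4]
opening: 0.0003
```

Emit:
servo_tool --series '[{"jaw": 0,"dp": [0,0,0.5],"roll": 0},{"jaw": 0,"dp": [0,0,1],"roll": 0},{"jaw": 0,"dp": [0,0,1.5],"roll": 0},{"jaw": 0,"dp": [0,0,1.5],"roll": 0},{"jaw": 0,"dp": [0,0,1.5],"roll": 0},{"jaw": 0,"dp": [0,0,1.5],"roll": 0},{"jaw": 0,"dp": [0,0,1.5],"roll": 0},{"jaw": 0,"dp": [0,0,1.5],"roll": 0},{"jaw": 0,"dp": [0,0,1.5],"roll": 0},{"jaw": 0,"dp": [0,0,1.5],"roll": 0}]'

```text
time_s: 26.45
tcp_pos: [0.6475, 0.018, 0.2026]
tool_rot: [0.047, 0.999, -0.0, 0.0]
ft_force: [-0.5, -0.8, 7.2]
opening: 0.0002
```

```bash
python3 -c "
from h import *
to([.6475,.0173,.237],84.6)
shot('scene','scene14');shot('wrist','w14');crop('w14',250,50,400,200,5,'c17');crop('scene14',290,170,370,270,6,'c18')"
```

```text
dp mm [ -0.1  -0.7 -34.4] jaw 84.6 roll -0.0 F [-0.46 -0.8   7.17] t 26.45 tcp [0.6475 0.018  0.2026] open 0.0002 tilt [ 4.e-04 -1.e-04 -1.e+00]
```

View pics/c17.png

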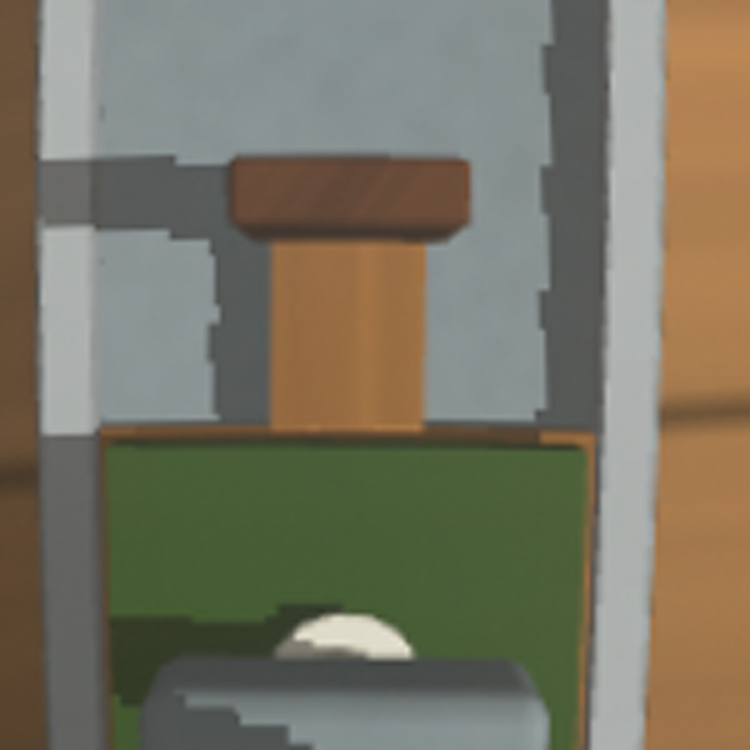

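View pics/c18.png

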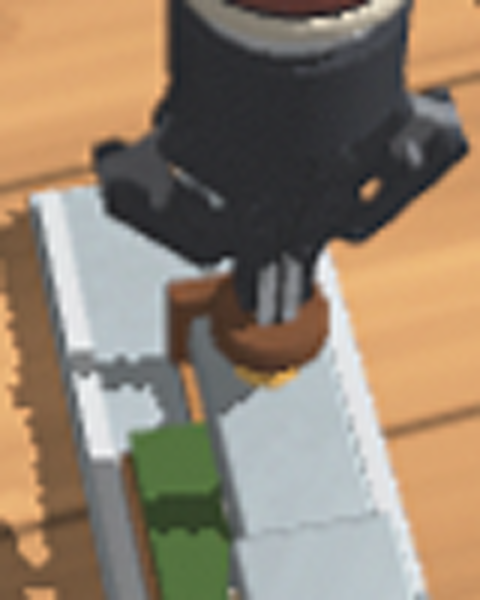

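Emit:
servo_tool --series '[{"jaw": 0,"dp": [0,0,0.3],"roll": 0},{"jaw": 0,"dp": [0,0,0.6],"roll": 0},{"jaw": 0,"dp": [0,0,0.9],"roll": 0},{"jaw": 0,"dp": [0,0,1.2],"roll": 0},{"jaw": 0,"dp": [0,0,1.5],"roll": 0},{"jaw": 0,"dp": [0,0,1.5],"roll": 0},{"jaw": 0,"dp": [0,0,1.5],"roll": 0},{"jaw": 0,"dp": [0,0,1.5],"roll": 0},{"jaw": 0,"dp": [0,0,1.5],"roll": 0},{"jaw": 0,"dp": [0,0,1.5],"roll": 0}]'

```text
time_s: 27.38
tcp_pos: [0.6475, 0.018, 0.2017]
tool_rot: [0.047, 0.999, -0.0, 0.0]
ft_force: [-1.3, -0.9, 10.9]
opening: 0.0002
```

Emit:
servo_tool --series '[{"jaw": 0,"dp": [0,0,0.3],"roll": 0},{"jaw": 0,"dp": [0,0,0.6],"roll": 0},{"jaw": 0,"dp": [0,0,0.9],"roll": 0},{"jaw": 0,"dp": [0,0,1.2],"roll": 0},{"jaw": 0,"dp": [0,0,1.2],"roll": 0},{"jaw": 0,"dp": [0,0,1.2],"roll": 0},{"jaw": 0,"dp": [0,0,1.2],"roll": 0},{"jaw": 0,"dp": [0,0,1.2],"roll": 0},{"jaw": 0,"dp": [0,0,1.2],"roll": 0},{"jaw": 0,"dp": [0,0,1.2],"roll": 0}]'

```text
time_s: 28.22
tcp_pos: [0.6475, 0.018, 0.2005]
tool_rot: [0.047, 0.999, -0.0, 0.0]
ft_force: [-2.2, -0.2, 11.4]
opening: -0.0001
```

Emit:
servo_tool --series '[{"jaw": 0,"dp": [0,0,0.3],"roll": 0},{"jaw": 0,"dp": [0,0,0.6],"roll": 0},{"jaw": 0,"dp": [0,0,0.9],"roll": 0},{"jaw": 0,"dp": [0,0,1.2],"roll": 0},{"jaw": 0,"dp": [0,0,1.2],"roll": 0},{"jaw": 0,"dp": [0,0,1.2],"roll": 0},{"jaw": 0,"dp": [0,0,1.2],"roll": 0},{"jaw": 0,"dp": [0,0,1.2],"roll": 0},{"jaw": 0,"dp": [0,0,1.2],"roll": 0},{"jaw": 0,"dp": [0,0,1.2],"roll": 0}]'

```text
time_s: 29.05
tcp_pos: [0.6475, 0.018, 0.1993]
tool_rot: [0.047, 0.999, -0.0, 0.0]
ft_force: [-2.2, 0.0, 11.3]
opening: -0.0001
```

Emit:
servo_tool --series '[{"jaw": 0,"dp": [0,0,0.3],"roll": 0},{"jaw": 0,"dp": [0,0,0.6],"roll": 0},{"jaw": 0,"dp": [0,0,0.9],"roll": 0},{"jaw": 0,"dp": [0,0,1.2],"roll": 0},{"jaw": 0,"dp": [0,0,1.2],"roll": 0},{"jaw": 0,"dp": [0,0,1.2],"roll": 0},{"jaw": 0,"dp": [0,0,1.2],"roll": 0},{"jaw": 0,"dp": [0,0,1.2],"roll": 0},{"jaw": 0,"dp": [0,0,1.2],"roll": 0},{"jaw": 0,"dp": [0,0,1.2],"roll": 0}]'

```text
time_s: 29.88
tcp_pos: [0.6475, 0.018, 0.1986]
tool_rot: [0.047, 0.999, -0.0, 0.0]
ft_force: [-3.6, 1.0, 12.9]
opening: 0.0001
```

Emit:
servo_tool --series '[{"jaw": 0,"dp": [0,0,0.2],"roll": 0},{"jaw": 0,"dp": [0,0,0.4],"roll": 0},{"jaw": 0,"dp": [0,0,0.6],"roll": 0},{"jaw": 0,"dp": [0,0,0.6],"roll": 0},{"jaw": 0,"dp": [0,0,0.6],"roll": 0},{"jaw": 0,"dp": [0,0,0.6],"roll": 0},{"jaw": 0,"dp": [0,0,0.6],"roll": 0},{"jaw": 0,"dp": [0,0,0.6],"roll": 0},{"jaw": 0,"dp": [0,0,0.6],"roll": 0},{"jaw": 0,"dp": [0,0,0.6],"roll": 0}]'

```text
time_s: 30.72
tcp_pos: [0.6475, 0.018, 0.1986]
tool_rot: [0.047, 0.999, -0.0, 0.001]
ft_force: [-4.4, -0.8, 16.6]
opening: 0.0001
```

Emit:
servo_tool --series '[{"jaw": 0,"dp": [0,0,0.2],"roll": 0},{"jaw": 0,"dp": [0,0,0.2],"roll": 0},{"jaw": 0,"dp": [0,0,0.2],"roll": 0},{"jaw": 0,"dp": [0,0,0.2],"roll": 0},{"jaw": 0,"dp": [0,0,0.2],"roll": 0},{"jaw": 0,"dp": [0,0,0.2],"roll": 0},{"jaw": 0,"dp": [0,0,0.2],"roll": 0},{"jaw": 0,"dp": [0,0,0.2],"roll": 0},{"jaw": 0,"dp": [0,0,0.2],"roll": 0},{"jaw": 0,"dp": [0,0,0.2],"roll": 0}]'

```text
time_s: 31.55
tcp_pos: [0.6476, 0.018, 0.1986]
tool_rot: [0.047, 0.999, -0.0, 0.001]
ft_force: [-5.4, 0.2, 16.4]
opening: -0.0001
```

```bash
python3 -c "
from h import *
F=[]
for i in range(3):
  shot('scene','x%d'%i); F.append(r.state()['ft_force'])
print(np.round(F,2)); to([0,0,0])
shot('scene','scene15');shot('wrist','w15');crop('w15',250,50,400,200,5,'c19')"
```

```text
[[-4.71  0.49 17.57]
 [-4.73 -0.74 16.36]
 [-5.85  0.16 15.95]]
dp mm [643.2 -78.8 197.9] jaw 84.61 roll None F [-5.85  0.16 15.95] t 31.7 tcp [0.6475 0.018  0.1986] open -0.0001 tilt [ 1.1e-03 -3.0e-04 -1.0e+00]
```

View pics/c19.png

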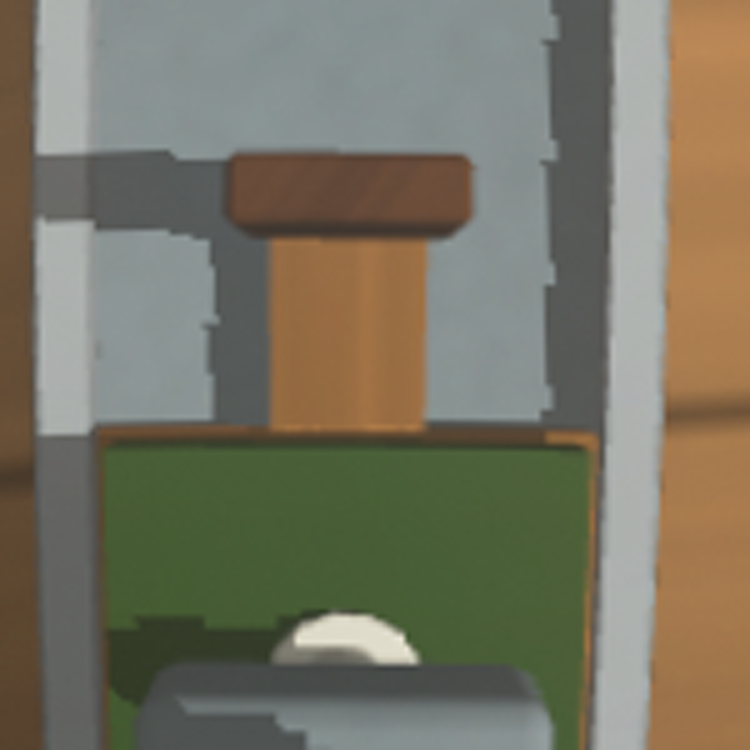

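Emit:
servo_tool --series '[{"jaw": 0,"dp": [0,0,0.2],"roll": 0},{"jaw": 0,"dp": [0,0,0.2],"roll": 0},{"jaw": 0,"dp": [0,0,0.2],"roll": 0},{"jaw": 0,"dp": [0,0,0.2],"roll": 0},{"jaw": 0,"dp": [0,0,0.2],"roll": 0},{"jaw": 0,"dp": [0,0,0.2],"roll": 0},{"jaw": 0,"dp": [0,0,0.2],"roll": 0},{"jaw": 0,"dp": [0,0,0.2],"roll": 0},{"jaw": 0,"dp": [0,0,0.2],"roll": 0},{"jaw": 0,"dp": [0,0,0.2],"roll": 0}]'

```text
time_s: 32.63
tcp_pos: [0.6475, 0.018, 0.1986]
tool_rot: [0.047, 0.999, -0.0, 0.001]
ft_force: [-4.9, -0.4, 18.1]
opening: -0.0002
```

Emit:
servo_tool --series '[{"jaw": 0,"dp": [0,0,0],"roll": 0},{"jaw": 0,"dp": [0,0,0],"roll": 0},{"jaw": 0,"dp": [0,0,0],"roll": 0},{"jaw": 0,"dp": [0,0,0],"roll": 0},{"jaw": 0,"dp": [0,0,0],"roll": 0},{"jaw": 0,"dp": [0,0,-1],"roll": 0},{"jaw": 0,"dp": [0,0,-3],"roll": 0},{"jaw": 0,"dp": [0,0,-6],"roll": 0},{"jaw": 0,"dp": [0,0,-12],"roll": 0},{"jaw": 0,"dp": [0,0,-18],"roll": 0}]'

```text
time_s: 33.47
tcp_pos: [0.6473, 0.018, 0.2137]
tool_rot: [0.047, 0.999, 0.0, -0.0]
ft_force: [1.0, -0.8, 3.5]
opening: 0.0002
```

Emit:
servo_tool --series '[{"jaw": 0,"dp": [0,0,-6],"roll": 0},{"jaw": 0,"dp": [0,0,-12],"roll": 0},{"jaw": 0,"dp": [0,0,-18],"roll": 0},{"jaw": 0,"dp": [0,0,-24],"roll": 0},{"jaw": 0,"dp": [0,0,-30],"roll": 0},{"jaw": 0,"dp": [0,0,-40],"roll": 0},{"jaw": 0,"dp": [0,0,-60],"roll": 0},{"jaw": 0,"dp": [30,0,-80],"roll": 0},{"jaw": 0,"dp": [60,0,-80],"roll": 0},{"jaw": 0,"dp": [80,0,-80],"roll": 0}]'

```text
time_s: 34.3
tcp_pos: [0.5665, 0.0258, 0.2952]
tool_rot: [0.047, 0.999, 0.0, 0.0]
ft_force: [0.5, 0.4, 1.1]
opening: 0.0
```

Emit:
servo_tool --series '[{"jaw": 0,"dp": [25,0,0],"roll": 0},{"jaw": 0,"dp": [60,0,0],"roll": 0},{"jaw": 0,"dp": [90,0,0],"roll": 0},{"jaw": 0,"dp": [110,0,0],"roll": 0},{"jaw": 0,"dp": [120,0,0],"roll": 0},{"jaw": 0,"dp": [120,0,0],"roll": 0},{"jaw": 0,"dp": [120,0,0],"roll": 0},{"jaw": 0,"dp": [120,0,0],"roll": 0},{"jaw": 0,"dp": [120,0,0],"roll": 0},{"jaw": 0,"dp": [120,0,0],"roll": 0}]'

```text
time_s: 35.13
tcp_pos: [0.4488, 0.0367, 0.2935]
tool_rot: [0.047, 0.999, 0.0, -0.0]
ft_force: [-0.6, 0.1, -0.0]
opening: 0.0002
```

```bash
python3 -c "
from h import *
to([0,0,0])
shot('scene','scene16');shot('top','top16');shot('wrist','w16');crop('scene16',290,170,370,270,6,'c20');crop('top16',285,100,345,225,5,'c21')"
```

```text
dp mm [443.2 -78.9 293.8] jaw 84.59 roll None F [-0.55  0.13 -0.02] t 35.13 tcp [0.4488 0.0367 0.2935] open 0.0002 tilt [-6.e-04  1.e-04 -1.e+00]
```

View pics/c20.png

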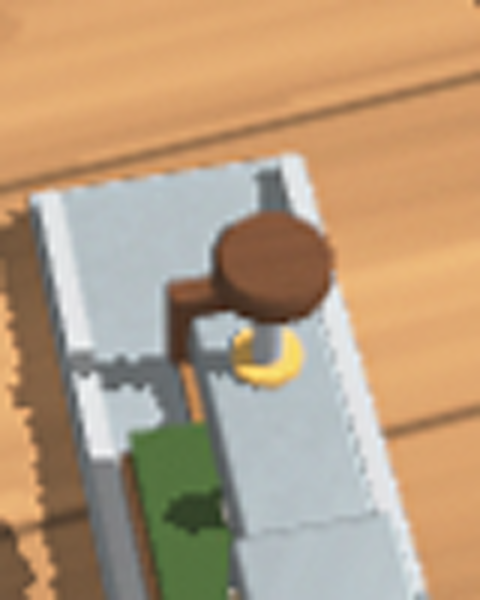

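View pics/scene16.png

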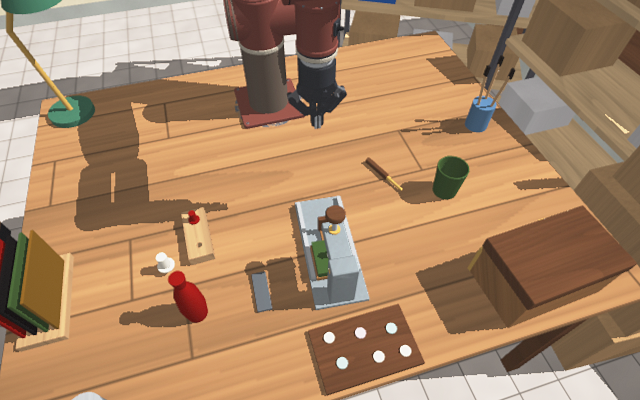

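View pics/w16.png

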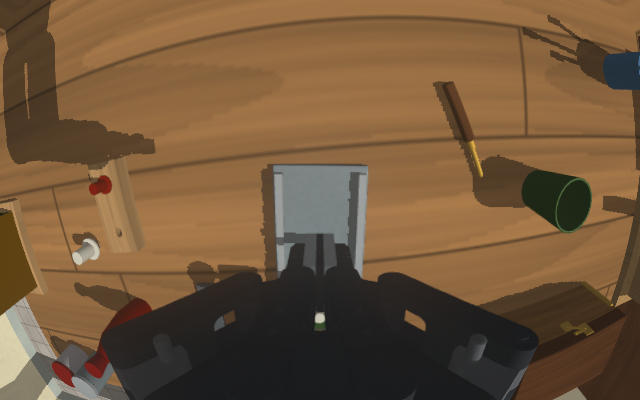

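```bash
python3 -c "
from h import *
print(r.finish_job())"
```

```text
the job is handed in; nothing more can be done
None
```

The pearl finial is pressed into the green lid on the slide, the slide is home and the plunger is back up. I handed the job in at about 35 s, and no verdict was reported.

- **Placing:** I lowered the finial about 7 mm into the hole with no contact force and let go. It then stood upright, within about 1.5 mm of the hole's axis in the camera views.
- **Slide:** I pushed the handle with closed fingers until it stopped rigidly. The force rose to about 13 N sideways with no further movement.
- **Press:** The first stop came after about 31 mm, and the fit gave way at about 11 N. About 4 to 4.7 mm further on I met the rigid second stop. I held there for more than 2 s at 16 to 18 N vertical (about 17 to 19 N in total). The highest reading was about 19 N, below the 25 N limit.
- **Last checks:** The plunger button shows at its original height, and the lid is home under the beam. The red finial and the bystanders look unmoved, and the arm is clear of everything with no force on it.
- **Not confirmed directly:** The beam hides most of the finial. That the collar is fully down rests on the rigid stop and the travel, not on a clear picture. During the hold there was also about 5 N of sideways force on the tool.

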